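Shut a rail-setting form with its draw latch

TASK

Close the setting form on the bent chair rail: push the sliding half up until its cork just beds against the rail, hook the latch's claw over the keeper, then swing the lever down over centre until it lies fully home and holds the form drawn tight. Feel your way and force nothing, light hand pushes are enough for all of it; leave the tools and wood around it where they are, and let go at the end.

Things in the scene. Friction and masses are not known exactly. Their poses are not given: they have to be found in the camera images.
- form: Plywood setting form, fixed to the bench. Origin on the bench below the lever pin; x = draw direction, from latch to sliding half; y along the latch's pins (all that is handled has y = 0); z up. Base board 290 x 250 x 18 mm; on it two blocks, tops (the deck) 80 mm over the bench: fixed one x -105 to 22 mm, then a pale bent rail in the curved split, then the sliding half, 62 x 190 mm, cork-faced.
- half (a joint): Sliding half: 0 = shut, grows to 0.040 m as it moves out along the form's x. Found 20 to 36 mm out; drags with 2.5 N and stays where left. Its cork meets the rail at 2 to 8.5 mm, by this rail's thickness (not measured); a push of 6 to 10 N beds it; from there it springs back 10 N per mm. The claw reaches over the keeper only once this reads below about 10 mm.
- half_end (a point): Middle of the flat outer end face of the sliding half (it looks to the form's +x), 55 mm over the bench. Push here, towards the form's -x. The face is 62 mm high, 190 mm wide, and at the form's x = 110 mm plus the value of joint half.
- keeper (a point): Keeper on the sliding half's deck: steel lip 18 mm wide, 4 mm thick, 10.5 mm high, leaning 8 degrees away from the latch. The point lies on the lip's far face (away from the latch), 6.5 mm over the deck. Axes as the form's.
- lever (a joint): Latch lever: 0 = home, flat along the form's -x, on a rigid stop; grows as its end swings up; 1.57 = upright, stop at 2.0. Found near upright. Stiff pivot (0.08 N m): stays where left. With the hook holding, swinging it home takes a peak of 4 to 12 N at lever_press; dead centre is at about 0.15, past which the tension draws it on, but it may need pressing home.
- lever_pin (a point): The lever's fixed pin, at the form's x = 0, y = 0, 12 mm over the deck. The lever is an 18 mm wide steel channel that ends 67 mm from this pin; its web, a 3 mm plate, lies 7 to 10 mm off the pin line.
- lever_press (a point): Point on the lever's flat face (its upper face when home; the face towards the keeper when it stands up), 52 mm along the lever from lever_pin and 10 mm off the pin's line. Push here.
- claw (a joint): Claw on the lever's second pin. Joint claw minus joint lever = the claw's angle above level (0 = level, pointing to the form's +x; 1.57 = straight up). Found leaning back past upright at its stop (3.49), so that it stays up; swings freely and falls forward once past upright.
- claw_pin (a point): The claw's pin, carried round by the lever 15 mm from lever_pin: with the lever home it lies 14.9 mm to the form's -x of lever_pin and 2.1 mm below it, with the lever upright about 15 mm above it. Opening the lever further brings it up to 7 mm nearer the keeper: with a thick rail the hook drops behind the lip only then.
- claw_plate (a point): Middle of the claw's end plate, where to pinch it, lightly so that it can turn: 28 mm wide (along y), 5 mm thick, 29 mm long. 66 mm from claw_pin along the claw and 4.5 mm off its line to the upper side (upper when level). Two bars 23 mm apart, one each side of the lever, join it to the pin. Free room for fingers beside it and beside the keeper.
- claw_hook (a point): On the inner face of the hook at the claw's end: 75 mm from claw_pin along the claw, 3 mm to its lower side. The hook is 28 mm wide, 5 mm thick and reaches 7 mm below the claw's line. Hooked over the keeper, its tip rests on the deck behind the lip: this point is then 1 to 14 mm to the form's +x of point keeper and at about its height.
- mallet: Bystander: carver's round wooden mallet standing on its head, 82 mm across, 226 mm high. Origin under its centre.
- chisel: Bystander: bench chisel lying flat, 255 mm long, wooden handle; origin near the ferrule, on the bench.
- blank: Bystander: flat board 200 x 90 x 24 mm, partly carved; origin under its centre.
- square: Bystander: try square lying flat, dark stock 115 x 24 x 18 mm, steel blade 170 mm; origin under the middle of the stock.

How it is judged:
On the way, in this order (a step that is already met when the one before it is completed fails the run):
1. the sliding half is pushed up until its cork beds on the rail (contact force between half and rail above 1.5 N), for 0.1 s.
2. the claw lies over the keeper, its hook behind the keeper's lip, with the lever still up (x of claw_hook in the frame of keeper between -0.002 and 0.02 m and z of claw_hook in the frame of keeper below 0.004 m and value of joint lever above 0.9 rad), for 0.2 s.
At the end, for the whole second after the job is handed in: The lever lies home (within 0.06 rad of its stop) and still, the claw's hook stays behind the keeper's lip, the sliding half is drawn in to within 1.5 mm of its shut position and stays there, and the robot has let go (value of joint lever below 0.06 rad and value of joint half below 0.0015 m and x of claw_hook in the frame of keeper between -0.002 and 0.006 m and z of claw_hook in the frame of keeper below 0.005 m and velocity of joint lever below 0.1 rad/s); the robot touches nothing.
It fails at once if the robot pushes on the sliding half with more than 15 N (contact force between any of the arm, the fingers and half above 15 N).
It fails at once if the robot pushes on the lever with more than 25 N (contact force between any of the arm, the fingers and lever_c0 above 25 N or contact force between any of the arm, the fingers and lever_c1 above 25 N).
It fails at once if the mallet, chisel, board or square is moved by more than 20 mm or knocked over (distance of any of mallet, chisel, blank, square from where it was at the start of the episode above 0.02 m or angle between mallet's own z axis and vertical above 0.3 rad).
It also fails if it takes over 72 s, if anything falls off the work surface, if the arm or the gripper's body presses on something with over 40 N, if the wrist force passes 120 N, or if a joint passes its speed limit or range.

ROBOT

A 6-joint arm with a two-finger parallel gripper is mounted at the origin on the work surface. World frame = base frame: x ahead of the robot, y to its left, z up, the work surface at z = 0. Lengths are in m, angles in rad, forces in N, time in s.
With the tool pointing down it reaches from about 0.3 to 0.85 m from the base axis. Payload 4.2 kg.
Tool frame: the origin (TCP) lies midway between the tips of the shut fingers; the grasp point (between the pads) lies r.pinch_z behind it (r.pinch_z is the distance from the TCP to the grasp point, in m); x points along the fingers, y is the direction in which the jaws open and shut, and the axes are right-handed (so a half turn about x gives the same grasp; the last joint's range is limited). The gripper opens to 91 mm and grips with 3 to 60 N. Pads are 32 mm wide; open, the fingers measure 118 mm over their backs; the gripper's body (76 mm by 178 mm) begins 60 mm behind the grasp point.
Start: joints at [1.092, 0.32, 1.565, -0, 1.257, -0.02], TCP at [0.255, 0.516, 0.214] pointing down, gripper open.
Joint ranges: [-3.11, 3.11], [-0.84, 2.01], [0.21, 2.61], [-1.34, 4.49], [0.05, 2.63], [-2.56, 2.56]. Speed limits (rad/s): [2.57, 2.57, 3.14, 3.14, 3.14, 3.14].

INTERFACE

Orientations are given as a unit quaternion [w, x, y, z].
In Python, from plant import r, viewer, ticket gives the robot as it stands.
- The arm moves only by the tool apply_moves, never from a script. Its argument "steps" is a list of rows, each an object with "fingers": the opening, from 0 (shut) to 1 (fully open); "slide": the shift along the tool's x, y, z in m, a list of three; "twist": the turn about the tool's x in degrees. A call has 1 to 20 rows; each row shifts and turns the commanded pose from where the row before left it, along the tool's axes as they then stand; what a row does not reach is not made up. A row lasts 1/12 s, in which the tool goes at most 41.7 mm and 7.16 degrees, less where a joint would pass 70% of its speed; a pose out of reach is approached as far as the arm can. A call is refused whole if a number of a shift passes 0.0417 or a number of a turn 7.16, either way. A call with a gripper value outside its range is refused whole. The fingers move at their own pace and stop on an object; "force" is the grip in N (left out, the last holds). Time passes only in rows, so rows that do not move let the fingers close. It gives the time, the measured TCP pose, the force and the opening at its end, in the units of the state.
- r.get_obs(): the state, without advancing time (a new reading comes with each control period).
- viewer.capture(name): name is "scene" or "top"; returns a dict with "frame" (400x640x3 uint8, red, green, blue), "mtx" (3x3 intrinsics, pixels), "k1" (the pictures are not rectified: a ray, as slopes to the right and down, at radius r is drawn at 1 + k1 r^2 times it, then the intrinsics apply), "R" (3x3) and "t" (3): a world point X has camera coordinates R X + t. Camera axes: x right, y down, z forward; pixel columns grow to the right and rows downward; lengths in m; the calibration is good to about 2 mm. A picture is of the moment at which its call begins. There is no depth.
- ticket.close_job(): hands the job in, once; it reports no verdict.
The state is a dict: "clock": time; "qpos": joint angles; "dq": joint speeds; "joint_torque": joint torques, N m; "eef_pos": TCP position; "tool_rot": TCP orientation; "force": force on the tool from outside, world axes, zero at the start; "torque": the same for the moment, N m; "gripper_width": opening from 0.0 (shut) to 1.0 (fully open).
Only numpy, scipy, OpenCV 4.12 (cv2) and the standard library are available. Lean on these libraries where they do the work, as an engineer would, in place of code of your own. Each camera call takes 0.05 s, during which the arm holds its last target.

## Working session

There is one attempt and no reset: what is moved stays moved. The work goes in short steps, Python scripts to look and compute and a tool call to move; the robot and the scene stay as the last step left them, time stands still between calls to the robot, and variables do not carry over. Pictures are saved under pics/ and viewed, and the job is handed in when it is done.

Besides the shell and the picture viewer there is one more tool, called after ">>>" as name(argument=value, ...), one argument or row to a line, values as JSON. apply_moves: Moves the arm, as the interface text tells. Its arguments: {"type":"object","properties":{"steps":{"type":"array"},"force":{"type":"number"}},"required":["steps"]}

```bash
ls; mkdir -p pics; python3 - <<'E'
from plant import r, viewer, ticket
import cv2,numpy as np
print(r.get_obs(), r.pinch_z)
for n in ("scene","top"):
    c=viewer.capture(n)
    cv2.imwrite(f"pics/{n}0.png",c["frame"][...,::-1])
    print(n,c["mtx"],c["k1"],c["R"],c["t"])
E
```

```text
pics
{'clock': 0.0, 'qpos': array([ 1.09201505e+00,  3.20274897e-01,  1.56563916e+00, -5.51461286e-06,
        1.25738617e+00, -1.99791563e-02]), 'dq': array([-0.00018785,  0.00089321,  0.00228413, -0.00072862, -0.00109071,
        0.00019459]), 'joint_torque': array([ 4.13164389e-04, -4.12464416e+01, -2.31971079e+01,  7.27136945e-02,
        4.57489199e-02, -1.47682804e-04]), 'eef_pos': array([0.25441876, 0.51510858, 0.21314552]), 'tool_rot': array([ 0.68843522,  0.16020591,  0.68872963, -0.16137692]), 'force': array([-0.04408577,  0.02701815, -1.09551729]), 'torque': array([ 0.01705718, -0.03843219, -0.00960296]), 'gripper_width': 0.9981329397642515} 0.0188
scene [[518.26037097   0.         322.90995261]
 [  0.         518.26037097 197.56805196]
 [  0.           0.           1.        ]] -0.11287189777906194 [[ 0.00316607  0.99994947 -0.00954074]
 [ 0.80677549 -0.0081914  -0.59080133]
 [-0.59084963 -0.00582671 -0.80676066]] [ 1.02350619e-03 -3.64125249e-01  1.90260045e+00]
top [[381.07245169   0.         312.62687364]
 [  0.         381.07245169 200.00003892]
 [  0.           0.           1.        ]] -0.061582772413973155 [[-0.0143125  -0.9998757  -0.00661272]
 [-0.98849249  0.01514496 -0.15050988]
 [ 0.15059132  0.00438246 -0.98858639]] [0.00446713 0.54263437 0.95655903]
```

View pics/scene0.png

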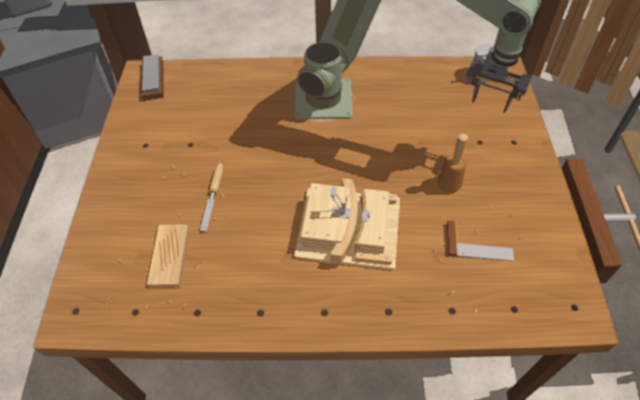

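View pics/top0.png

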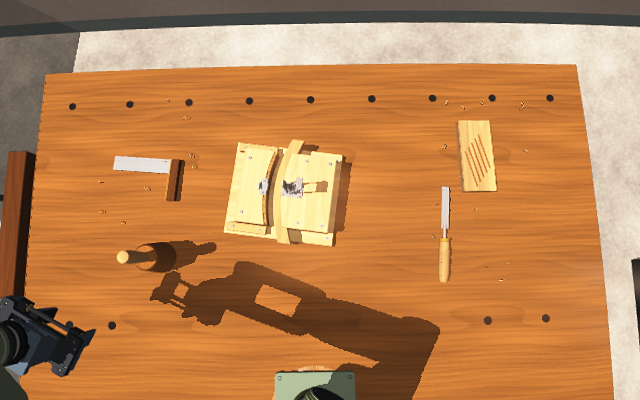

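The scene view has the form at about (350,225) px with the sliding half to the right (world +y). In the top view it is at about (285,192) with the half on the left. The mallet stands near the half's +y side, at about (453,175) in the scene view. I'll zoom in next.

```bash
python3 - <<'E'
import cv2,numpy as np
a=cv2.imread("pics/scene0.png"); b=cv2.imread("pics/top0.png")
cv2.imwrite("pics/s0z.png",cv2.resize(a[165:280,285:415],None,fx=6,fy=5.2,interpolation=cv2.INTER_CUBIC)[:598])
cv2.imwrite("pics/t0z.png",cv2.resize(b[130:255,215:360],None,fx=5,fy=4.7,interpolation=cv2.INTER_CUBIC))
E
```

```text
(no output)
```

View pics/s0z.png

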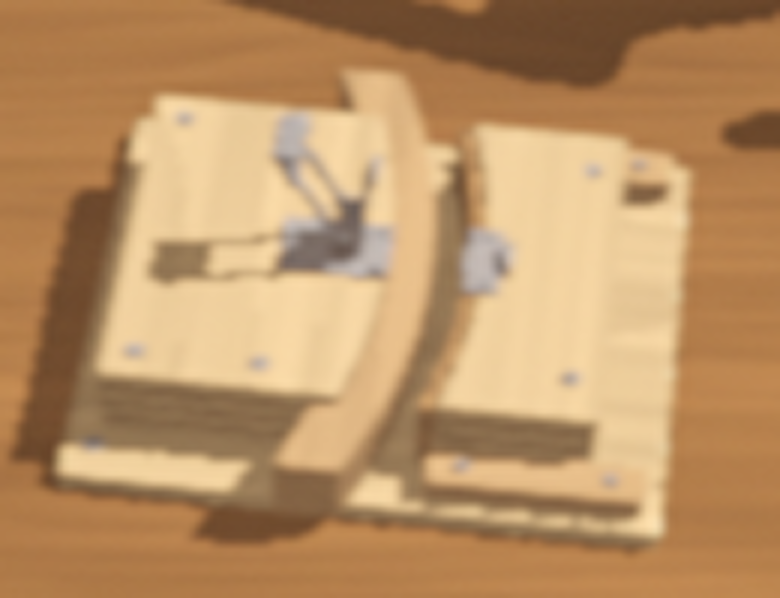

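View pics/t0z.png

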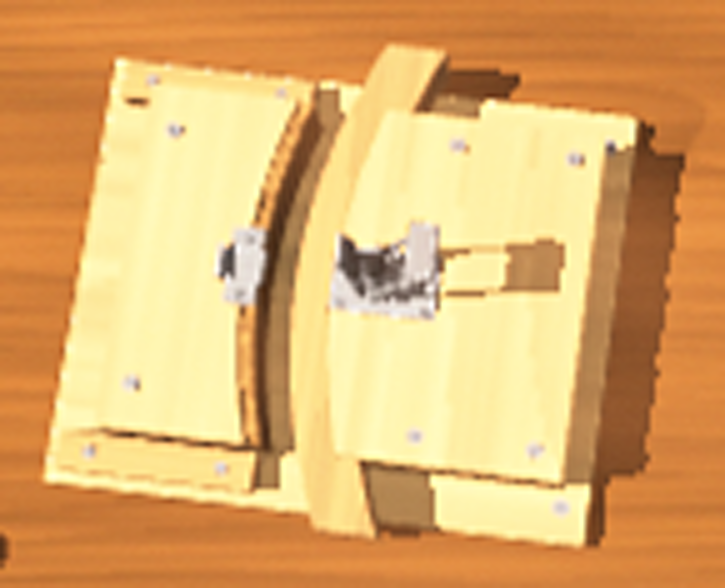

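```bash
cat > h.py <<'E'
import numpy as np,cv2
from plant import r, viewer, ticket
def save(n,tag):
    c=viewer.capture(n); cv2.imwrite(f"pics/{tag}.png",c["frame"][...,::-1])
    np.savez(f"pics/{tag}.npz",**{k:np.array(v) for k,v in c.items()}); return c
def ld(tag): return dict(np.load(f"pics/{tag}.npz"))
def ray(c,uv):
    k=float(c["k1"]); K=c["mtx"]
    p=cv2.undistortPoints(np.array(uv,float).reshape(-1,1,2),K,np.array([k,0,0,0,0.])).reshape(-1,2)
    d=np.c_[p,np.ones(len(p))]@c["R"]; o=-c["R"].T@c["t"]
    return o,d
def onz(c,uv,z):
    o,d=ray(c,uv); return o+d*((z-o[2])/d[:,2])[:,None]
def tri(c1,u1,c2,u2):
    o1,d1=ray(c1,[u1]);o2,d2=ray(c2,[u2]);d1=d1[0];d2=d2[0]
    s=np.linalg.lstsq(np.c_[d1,-d2],o2-o1,rcond=None)[0]
    a=o1+s[0]*d1;b=o2+s[1]*d2; return (a+b)/2,np.linalg.norm(a-b)
def proj(c,X):
    X=np.atleast_2d(X); rv=cv2.Rodrigues(c["R"])[0]
    return cv2.projectPoints(X.astype(float),rv,c["t"],c["mtx"],np.array([float(c["k1"]),0,0,0,0.]))[0].reshape(-1,2)
S=lambda u,v:(285+(u+.5)/6-.5,165+(v+.5)/5.2-.5)
T=lambda u,v:(215+(u+.5)/5-.5,130+(v+.5)/4.7-.5)
E
python3 - <<'E'
from h import *
s=save("scene","s1");t=save("top","t1")
np.set_printoptions(precision=4,suppress=True)
print("base top", onz(t,[T(118,60),T(47,482),T(585,545)],.018))
print("base scn", onz(s,[S(690,165),S(660,540),S(57,485)],.018))
print("fix top",onz(t,[T(637,122),T(563,485)],.08))
print("fix scn",onz(s,[S(155,97),S(98,378)],.08))
print("sl scn",onz(s,[S(628,138),S(592,424),S(475,125)],.08))
print("tri fixA",tri(t,T(637,122),s,S(98,378)),"fixB",tri(t,T(563,485),s,S(155,97)))
E
```

```text
base top [[ 0.71    0.1994  0.018 ]
 [ 0.4633  0.2334  0.018 ]
 [ 0.424  -0.0517  0.018 ]]
base scn [[ 0.4621  0.237   0.018 ]
 [ 0.7158  0.2002  0.018 ]
 [ 0.6786 -0.0859  0.018 ]]
fix top [[ 0.6507 -0.0806  0.08  ]
 [ 0.4538 -0.0387  0.08  ]]
fix scn [[ 0.4558 -0.0395  0.08  ]
 [ 0.6477 -0.0641  0.08  ]]
sl scn [[0.488  0.1968 0.08  ]
 [0.6788 0.1652 0.08  ]
 [0.4779 0.1209 0.08  ]]
tri fixA (array([ 0.6496, -0.0721,  0.084 ]), np.float64(0.016382197764889413)) fixB (array([ 0.454 , -0.0392,  0.0776]), np.float64(0.0008000201333004845))
```

```bash
python3 - <<'E'
import cv2,numpy as np
for n,(x0,x1,y0,y1) in {"s1":(285,415,165,280),"t1":(215,360,130,255)}.items():
    a=cv2.imread(f"pics/{n}.png")[y0:y1,x0:x1]
    h=cv2.cvtColor(a,cv2.COLOR_BGR2HSV)
    sat=h[...,1]; 
    v=np.hstack([sat,h[...,2]])
    cv2.imwrite(f"pics/{n}_sv.png",cv2.resize(v,None,fx=3,fy=3,interpolation=cv2.INTER_CUBIC)[:590,:800])
    # table sample & pale sample
    print(n,h[5,5],h[60,30],h[60,100],h[100,100])
E
```

```text
s1 [ 15 151 171] [ 18  88 238] [ 19  87 237] [ 18 101 190]
t1 [ 14 184 224] [ 26  79 255] [ 22 112 254] [ 26  89 255]
```

View pics/t1_sv.png

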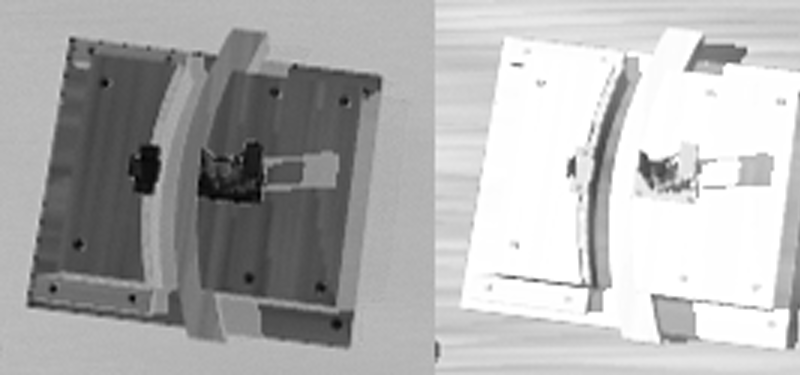

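View pics/s1_sv.png

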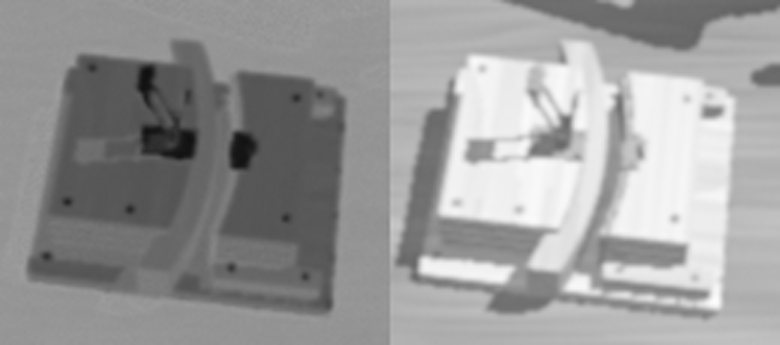

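```bash
python3 - <<'E'
from h import *
from scipy.optimize import least_squares
np.set_printoptions(precision=4,suppress=True)
s=ld("s1");t=ld("t1")
P=lambda c,u,v:((285 if c=='s' else 215)+(u+.5)/3-.5,(165 if c=='s' else 130)+(v+.5)/3-.5)
# corner names: x sign, y sign ; form +y towards robot
obs=[('t','b',1,-1,68,37),('t','b',1,1,28,306),('t','b',-1,1,350,347),('t','b',-1,-1,382,75),
('s','b',1,1,345,90),('s','b',1,-1,330,312),('s','b',-1,-1,28,280),
('t','f',-1,-1,361,75),('t','f',-1,1,337,307),('s','f',-1,1,78,55),('s','f',-1,-1,47,213),
('s','h',1,1,312,79),('s','h',1,-1,297,240)]
def model(p,o):
    ox,oy,a,bx,by,W,H,hh=p
    c,k,i,j=o[:4]
    if k=='b': X=np.array([bx+i*.145,by+j*.125]);z=.018
    if k=='f': X=np.array([-.105,j*W]);z=.08
    if k=='h': X=np.array([.110+hh,j*.095]);z=.08
    return np.array([ox+np.cos(a)*X[0]-np.sin(a)*X[1],oy+np.sin(a)*X[0]+np.cos(a)*X[1],z])
def res(p):
    return np.concatenate([proj(s if o[0]=='s' else t,model(p,o))[0]-P(o[0],*o[4:]) for o in obs])
f=least_squares(res,[.56,.07,1.44,0,0,.095,.08,.03])
print(f.x[[0,1,3,4,5,7]],np.degrees(f.x[2])); print(f.fun.reshape(-1,2))
E
```

```text
[ 0.5655  0.0529  0.022  -0.0001  0.0976  0.0188] 82.39779330355952
[[-0.0221 -0.1885]
 [-0.5646  0.2865]
 [ 0.5605 -0.3183]
 [ 0.0062 -1.1136]
 [-0.6918  2.1086]
 [ 0.3784 -1.519 ]
 [ 0.254  -1.7434]
 [ 0.5784  1.8636]
 [ 0.009   0.374 ]
 [ 0.1634  0.0051]
 [ 0.5856  1.8396]
 [-0.6534  0.2358]
 [ 0.5019  0.8073]]
```

```bash
python3 - <<'E'
from h import *
from scipy.optimize import least_squares
np.set_printoptions(precision=4,suppress=True)
s=ld("s1");t=ld("t1")
P=lambda c,u,v:((285 if c=='s' else 215)+(u+.5)/3-.5,(165 if c=='s' else 130)+(v+.5)/3-.5)
obs=[('t','b',1,-1,68,37),('t','b',1,1,28,306),('t','b',-1,1,350,347),('t','b',-1,-1,382,75),
('s','b',1,1,345,95),('s','b0',1,-1,330,312),('s','b0',-1,-1,28,280),
('t','f',-1,1,337,307),('s','f',-1,1,78,55),('s','f',-1,-1,48,218),
('s','h',1,1,312,79),('s','h',1,-1,297,241)]
def model(p,o):
    ox,oy,a,bx,by,W,hh=p
    c,k,i,j=o[:4]
    if k[0]=='b': X=np.array([bx+i*.145,by+j*.125]);z=.018 if k=='b' else 0
    if k=='f': X=np.array([-.105,j*W]);z=.08
    if k=='h': X=np.array([.110+hh,j*.095]);z=.08
    return np.array([ox+np.cos(a)*X[0]-np.sin(a)*X[1],oy+np.sin(a)*X[0]+np.cos(a)*X[1],z])
def res(p):
    return np.concatenate([proj(s if o[0]=='s' else t,model(p,o))[0]-P(o[0],*o[4:]) for o in obs])
f=least_squares(res,[.56,.07,1.44,0,0,.095,.03],loss='soft_l1')
print(f.x[[0,1,3,4,5,6]],f.x[2],np.degrees(f.x[2])); print(f.fun.reshape(-1,2))
o=f.x[:2];a=f.x[2];R=np.array([[np.cos(a),np.sin(a)],[-np.sin(a),np.cos(a)]])
for n,c,(x0,y0,x1,y1) in [('t',t,(0,0,145,125)),('s',s,(0,0,130,115))]:
    im=cv2.imread(f"pics/{n}1.png");X,Y=(215,130) if n=='t' else (285,165)
    hs=cv2.cvtColor(im[Y:Y+y1,X:X+x1],cv2.COLOR_BGR2HSV)
    m=(hs[...,1]<45).astype(np.uint8)
    N,L,st,ce=cv2.connectedComponentsWithStats(m)
    for i in range(1,N):
        if st[i,4]>2:
            uv=ce[i]+[X,Y]; w=onz(c,[uv],.08)[0]; print(n,uv,st[i],"form@deck",R@(w[:2]-o))
# predicted
for nm,X in dict(pin=(0,0,.092),keep0=(.05,0,.0865),press=(.01,0,.144)).items():
    w=np.r_[o+R.T@np.array(X[:2]),X[2]]; print(nm,w,proj(t,w),proj(s,w))
E
```

```text
[0.5651 0.0524 0.0226 0.0014 0.0967 0.0193] 1.4340871416478407 82.16714067040114
[[ 0.0676  0.2419]
 [-0.8426  0.7048]
 [ 0.244   0.5491]
 [ 0.0723 -0.2649]
 [-0.4923  0.1552]
 [-0.4088  1.1133]
 [ 0.5769  0.6171]
 [ 0.0608  0.3074]
 [ 0.1192  0.048 ]
 [ 0.0345 -0.3779]
 [-0.5163  0.2952]
 [ 0.3745  0.5135]]
t [249.5 157.5] [34 27  2  2  4] form@deck [ 0.1149 -0.0694]
t [306.   160.25] [90 30  3  2  4] form@deck [-0.0301 -0.0795]
t [329.5 163.5] [114  33   2   2   4] form@deck [-0.0908 -0.0783]
t [293.5665 189.4483] [ 66  47  22  21 203] form@deck [-0.0084 -0.0005]
t [262.913  185.9913] [ 43  49  10  16 115] form@deck [0.0699 0.0001]
t [282.25 183.  ] [67 50  2  6  8] form@deck [ 0.0222 -0.0135]
t [288.     182.8333] [71 52  5  2  6] form@deck [ 0.0078 -0.0156]
t [293.     183.5714] [77 52  3  4  7] form@deck [-0.005  -0.0153]
t [240.2 211. ] [24 80  3  3  5] form@deck [0.1177 0.0703]
t [297.7143 222.    ] [82 91  3  3  7] form@deck [-0.0294  0.0801]
t [321.1667 225.1667] [105  94   3   3   6] form@deck [-0.0884  0.0808]
t [327.  237.5] [111 106   3   4   8] form@deck [-0.1064  0.1095]
s [333.2326 192.    ] [46 22  5 13 43] form@deck [-0.0335  0.0716]
s [341.4563 212.0583] [ 48  42  17  11 103] form@deck [-0.0009  0.0024]
s [365.2464 214.7826] [77 45  8 11 69] form@deck [0.0685 0.0015]
pin [0.5651 0.0524 0.092 ] [[289.9341 188.3734]] [[341.7584 210.4006]]
keep0 [0.5719 0.102  0.0865] [[270.3884 186.4102]] [[358.9418 213.285 ]]
press [0.5665 0.0623 0.144 ] [[284.301  183.8945]] [[345.6754 200.1748]]
```

```bash
cat >> h.py <<'E'
o=np.array([.5651,.0524]);a=1.4341
Rf=np.array([[np.cos(a),-np.sin(a)],[np.sin(a),np.cos(a)]])
def w2f(X): X=np.asarray(X,float); return np.r_[Rf.T@(X[:2]-o),X[2]]
def f2w(X): X=np.asarray(X,float); return np.r_[o+Rf@X[:2],X[2]]
from scipy.spatial.transform import Rotation as Ro
def tool():
    b=r.get_obs(); q=b["tool_rot"]; return b,Ro.from_quat([q[1],q[2],q[3],q[0]]).as_matrix()
np.set_printoptions(precision=4,suppress=True)
E
python3 - <<'E'
from h import *
s=ld("s1");t=ld("t1")
print("plate",[ (w2f(p),e) for p,e in [tri(s,(333.2,192),t,(299.5,181))]])
b,M=tool();print(M)
for n,im,(X0,Y0,X1,Y1) in [('s',s,(425,125,480,200)),('t',t,(105,225,220,280))]:
    c=im["frame"][Y0:Y1,X0:X1,::-1]; cv2.imwrite(f"pics/mal_{n}.png",cv2.resize(c,None,fx=6,fy=6,interpolation=cv2.INTER_CUBIC))
E
```

```text
plate [(array([-0.0261, -0.0038,  0.181 ]), np.float64(0.002247697125775076))]
[[-0.0005  0.4428  0.8966]
 [-0.001   0.8966 -0.4428]
 [-1.     -0.0011 -0.    ]]
```

View pics/mal_s.png

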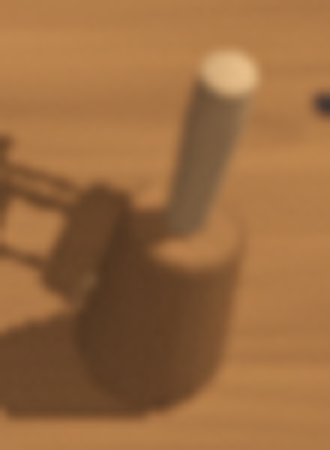

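View pics/mal_t.png

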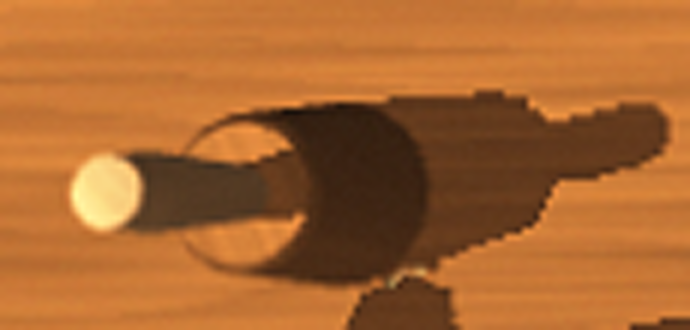

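```bash
python3 - <<'E'
from h import *
s=ld("s1");t=ld("t1")
p,e=tri(s,(463.3,137),t,(122.7,257)); print(p,e,w2f(p))
for hh in (.02,.022):
  print("half end",f2w([.11+hh,0,.055]))
for X in [(.19,0,.25),(.19,0,.05)]: print(X,f2w(X))
E
```

```text
[0.3982 0.4059 0.2183] 0.0027489326269862216 [0.3275 0.2136 0.2183]
half end [0.5828 0.1812 0.055 ]
half end [0.5831 0.1832 0.055 ]
(0.19, 0, 0.25) [0.591  0.2406 0.25  ]
(0.19, 0, 0.05) [0.591  0.2406 0.05  ]
```

>>> apply_moves(
  steps=[
    {"fingers":0,"slide":[-0.04,0,0],"twist":0},
    {"fingers":0,"slide":[-0.04,0,0],"twist":0},
    {"fingers":0,"slide":[-0.04,0,0],"twist":0},
    {"fingers":0,"slide":[0,0,0],"twist":7.15},
    {"fingers":0,"slide":[0,0,0],"twist":7.15},
    {"fingers":0,"slide":[0,0,0],"twist":7.15},
    {"fingers":0,"slide":[0,0,0],"twist":7.15},
    {"fingers":0,"slide":[0,0,0],"twist":7.15},
    {"fingers":0,"slide":[0,0,0],"twist":7.15},
    {"fingers":0,"slide":[0,0,0],"twist":7.15},
    {"fingers":0,"slide":[0,0,0],"twist":7.15},
    {"fingers":0,"slide":[0,0,0],"twist":7.15},
    {"fingers":0,"slide":[0,0,0],"twist":7.15},
    {"fingers":0,"slide":[0,0,0],"twist":0},
  ],
  force=5,
)

```text
clock: 1.37
eef_pos: [0.2546, 0.5154, 0.3337]
tool_rot: [-0.464, -0.533, -0.464, 0.533]
force: [0.5, 0.2, 0.2]
gripper_width: 0.015
```

```bash
cat > st.py <<'E'
from h import *
import sys
b,M=tool(); e=b["eef_pos"]
print("t",round(b["clock"],2),"tcp form mm",w2f(e)*1000,"F form",np.r_[Rf.T@b["force"][:2],b["force"][2]],"w",round(b["gripper_width"],3))
if len(sys.argv)>1:
    tgt=f2w(np.array(list(map(float,sys.argv[1:4])))/1000); d=M.T@(tgt-e); print("to go tool mm",d*1000)
fy=np.array([-np.sin(a),np.cos(a),0]); print("tool y vs form -y deg",np.degrees(np.arcsin((-M[:,1])@np.array([np.cos(a),np.sin(a),0]))),"x.z",M[2,0])
E
python3 st.py 190 0 250
```

```text
t 1.37 tcp form mm [416.3959 370.6702 333.7058] F form [ 0.2383 -0.457   0.1549] w 0.015
to go tool mm [ 83.7711 370.9556 225.9037]
tool y vs form -y deg 0.06971533581156177 x.z -0.9999998725609622
```

>>> apply_moves(
  steps=[
    {"fingers":0,"slide":[0,0.0337,0.0205],"twist":0},
    {"fingers":0,"slide":[0,0.0337,0.0205],"twist":0},
    {"fingers":0,"slide":[0,0.0337,0.0205],"twist":0},
    {"fingers":0,"slide":[0,0.0337,0.0205],"twist":0},
    {"fingers":0,"slide":[0,0.0337,0.0205],"twist":0},
    {"fingers":0,"slide":[0,0.0337,0.0205],"twist":0},
    {"fingers":0,"slide":[0,0.0337,0.0205],"twist":0},
    {"fingers":0,"slide":[0,0.0337,0.0205],"twist":0},
    {"fingers":0,"slide":[0,0.0337,0.0205],"twist":0},
    {"fingers":0,"slide":[0,0.0337,0.0205],"twist":0},
    {"fingers":0,"slide":[0,0.0337,0.0205],"twist":0},
    {"fingers":0,"slide":[0,0,0],"twist":0},
    {"fingers":0,"slide":[0.04,0,0],"twist":0},
    {"fingers":0,"slide":[0.04,0,0],"twist":0},
    {"fingers":0,"slide":[0,0,0],"twist":0},
    {"fingers":0,"slide":[0,0,0],"twist":0},
  ],
)

```text
clock: 2.7
eef_pos: [0.5899, 0.2416, 0.252]
tool_rot: [-0.465, -0.53, -0.466, 0.534]
force: [1.3, -0.5, 1.4]
gripper_width: 0.004
```

```bash
python3 st.py 160 0 48; python3 - <<'E'
from h import *
s=save("scene","s2")
cv2.imwrite("pics/s2z.png",cv2.resize(s["frame"][120:290,270:470,::-1],None,fx=4,fy=3.5,interpolation=cv2.INTER_CUBIC))
E
```

```text
t 2.7 tcp form mm [190.841    1.1724 252.0176] F form [-0.328  -1.3505  1.3555] w 0.004
to go tool mm [204.0902   2.1485  30.3037]
tool y vs form -y deg -0.15787805458678258 x.z -0.9999829677782484
```

View pics/s2z.png

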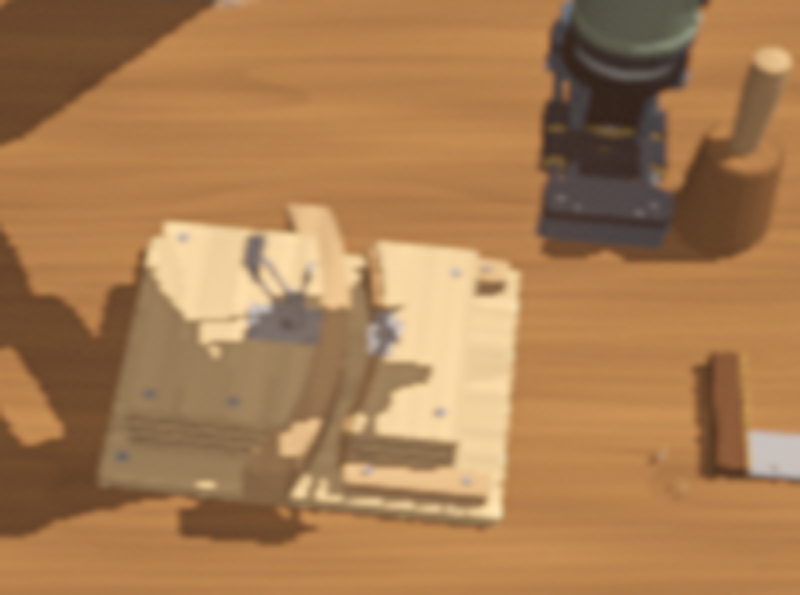

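>>> apply_moves(
  steps=[
    {"fingers":0,"slide":[0.04,0,0],"twist":0},
    {"fingers":0,"slide":[0.04,0,0],"twist":0},
    {"fingers":0,"slide":[0.04,0,0],"twist":0},
    {"fingers":0,"slide":[0.04,0,0],"twist":0},
    {"fingers":0,"slide":[0.035,0,0.01],"twist":0},
    {"fingers":0,"slide":[0.005,0,0.01],"twist":0},
    {"fingers":0,"slide":[0,0,0.01],"twist":0},
    {"fingers":0,"slide":[0,0,0],"twist":0},
    {"fingers":0,"slide":[0,0,0],"twist":0},
    {"fingers":0,"slide":[0,0,0],"twist":0},
  ],
)

```text
clock: 3.58
eef_pos: [0.5898, 0.213, 0.0575]
tool_rot: [0.466, 0.535, 0.464, -0.531]
force: [-0.2, -0.1, 0.3]
gripper_width: -0.001
```

```bash
python3 st.py 145 0 50
```

```text
t 3.58 tcp form mm [162.4912  -2.558   57.4506] F form [-0.1449  0.2188  0.3267] w -0.001
to go tool mm [ 7.376  -2.6111 17.515 ]
tool y vs form -y deg -0.028278982450767043 x.z -0.9999764121751362
```

>>> apply_moves(
  steps=[
    {"fingers":0,"slide":[0.005,-0.0025,0.003],"twist":0},
    {"fingers":0,"slide":[0,0,0.003],"twist":0},
    {"fingers":0,"slide":[0,0,0.003],"twist":0},
    {"fingers":0,"slide":[0,0,0.002],"twist":0},
    {"fingers":0,"slide":[0,0,0],"twist":0},
  ],
)

```text
clock: 4.0
eef_pos: [0.5833, 0.2012, 0.049]
tool_rot: [-0.465, -0.533, -0.465, 0.533]
force: [0.5, -0.4, 0.9]
gripper_width: 0.012
```

```bash
python3 st.py 145 0 50
```

```text
t 4.0 tcp form mm [149.9254   2.2724  49.0355] F form [-0.3585 -0.5265  0.9214] w 0.012
to go tool mm [-0.9643  2.2697  4.9267]
tool y vs form -y deg -0.03142522809445079 x.z -0.9999999985066383
```

>>> apply_moves(
  steps=[
    {"fingers":0,"slide":[0,0,0.001],"twist":0},
    {"fingers":0,"slide":[0,0,0.001],"twist":0},
    {"fingers":0,"slide":[0,0,0.001],"twist":0},
  ],
)

```text
clock: 4.25
eef_pos: [0.5831, 0.1993, 0.049]
tool_rot: [0.465, 0.533, 0.465, -0.532]
force: [0.8, 2.5, 0.3]
gripper_width: 0.006
```

```bash
python3 st.py 145 0 50
```

```text
t 4.25 tcp form mm [147.9888   2.1399  49.0435] F form [ 2.5984 -0.4798  0.3447] w 0.006
to go tool mm [-0.9598  2.1389  2.9885]
tool y vs form -y deg -0.02571027133031281 x.z -0.9999990563604371
```

>>> apply_moves(
  steps=[
    {"fingers":0,"slide":[0,0,0.001],"twist":0},
    {"fingers":0,"slide":[0,0,0.001],"twist":0},
    {"fingers":0,"slide":[0,0,0.001],"twist":0},
  ],
)

```text
clock: 4.5
eef_pos: [0.5826, 0.1959, 0.049]
tool_rot: [0.465, 0.533, 0.465, -0.533]
force: [-0.8, 2.3, 0.2]
gripper_width: 0.006
```

```bash
python3 st.py 145 0 50
```

```text
t 4.5 tcp form mm [144.5254   2.1994  49.026 ] F form [2.21   1.0641 0.2429] w 0.006
to go tool mm [-0.9732  2.2001 -0.4731]
tool y vs form -y deg -0.050424942416582554 x.z -0.9999998694118728
```

>>> apply_moves(
  steps=[
    {"fingers":0,"slide":[0,0,0.001],"twist":0},
    {"fingers":0,"slide":[0,0,0.001],"twist":0},
    {"fingers":0,"slide":[0,0,0.001],"twist":0},
    {"fingers":0,"slide":[0,0,0.001],"twist":0},
    {"fingers":0,"slide":[0,0,0.001],"twist":0},
    {"fingers":0,"slide":[0,0,0.001],"twist":0},
    {"fingers":0,"slide":[0,0,0],"twist":0},
  ],
)

```text
clock: 5.08
eef_pos: [0.5817, 0.1894, 0.049]
tool_rot: [-0.465, -0.533, -0.465, 0.533]
force: [-0.2, 2.4, 0.9]
gripper_width: 0.006
```

```bash
python3 st.py 137 0 50
```

```text
t 5.08 tcp form mm [137.9907   2.2346  48.9971] F form [2.3266 0.5057 0.9368] w 0.006
to go tool mm [-1.0027  2.2338  0.9926]
tool y vs form -y deg -0.0429695617464067 x.z -0.9999999732111675
```

>>> apply_moves(
  steps=[
    {"fingers":0,"slide":[0,0,0.0005],"twist":0},
    {"fingers":0,"slide":[0,0,0.0005],"twist":0},
    {"fingers":0,"slide":[0,0,0],"twist":0},
  ],
)

```text
clock: 5.33
eef_pos: [0.5816, 0.1886, 0.049]
tool_rot: [0.465, 0.533, 0.465, -0.533]
force: [0.1, 2.8, 0.3]
gripper_width: 0.008
```

```bash
python3 st.py 137 0 50
```

```text
t 5.33 tcp form mm [137.2193   2.2362  49.0001] F form [2.8136 0.3316 0.3017] w 0.008
to go tool mm [-0.9998  2.2361  0.2211]
tool y vs form -y deg -0.04432117201579444 x.z -0.9999999997231013
```

>>> apply_moves(
  steps=[
    {"fingers":0,"slide":[0,0,0.0005],"twist":0},
    {"fingers":0,"slide":[0,0,0.0005],"twist":0},
    {"fingers":0,"slide":[0,0,0.0005],"twist":0},
    {"fingers":0,"slide":[0,0,0],"twist":0},
  ],
)

```text
clock: 5.67
eef_pos: [0.5813, 0.1872, 0.049]
tool_rot: [-0.465, -0.533, -0.465, 0.533]
force: [0.4, 1.9, 2.6]
gripper_width: 0.007
```

>>> apply_moves(
  steps=[
    {"fingers":0,"slide":[0,0,0.0005],"twist":0},
    {"fingers":0,"slide":[0,0,0.0005],"twist":0},
    {"fingers":0,"slide":[0,0,0],"twist":0},
  ],
)

```text
clock: 5.92
eef_pos: [0.5812, 0.1862, 0.049]
tool_rot: [-0.465, -0.533, -0.465, 0.533]
force: [0.0, 2.4, 1.5]
gripper_width: 0.009
```

>>> apply_moves(
  steps=[
    {"fingers":0,"slide":[0,0,0.0005],"twist":0},
    {"fingers":0,"slide":[0,0,0.0005],"twist":0},
    {"fingers":0,"slide":[0,0,0],"twist":0},
  ],
)

```text
clock: 6.17
eef_pos: [0.5811, 0.1852, 0.049]
tool_rot: [-0.465, -0.533, -0.465, 0.533]
force: [-0.0, 1.9, 1.5]
gripper_width: 0.006
```

```bash
python3 st.py 134 0 50
```

```text
t 6.17 tcp form mm [133.7122   2.2709  48.9606] F form [1.8454 0.2606 1.5467] w 0.006
to go tool mm [-1.0396  2.271  -0.2859]
tool y vs form -y deg -0.04477279210389702 x.z -0.9999999954815975
```

>>> apply_moves(
  steps=[
    {"fingers":0,"slide":[0,0,0.0004],"twist":0},
    {"fingers":0,"slide":[0,0,0.0004],"twist":0},
    {"fingers":0,"slide":[0,0,0],"twist":0},
  ],
)

```text
clock: 6.42
eef_pos: [0.581, 0.1844, 0.049]
tool_rot: [0.465, 0.533, 0.465, -0.533]
force: [-1.6, 1.7, 0.9]
gripper_width: 0.007
```

>>> apply_moves(
  steps=[
    {"fingers":0,"slide":[0,0,0.0004],"twist":0},
    {"fingers":0,"slide":[0,0,0.0002],"twist":0},
    {"fingers":0,"slide":[0,0,0],"twist":0},
  ],
)

```text
clock: 6.67
eef_pos: [0.5809, 0.1838, 0.049]
tool_rot: [0.465, 0.533, 0.465, -0.533]
force: [-0.5, 2.7, 1.4]
gripper_width: 0.005
```

>>> apply_moves(
  steps=[
    {"fingers":0,"slide":[0,0,0.0004],"twist":0},
    {"fingers":0,"slide":[0,0,0.0002],"twist":0},
    {"fingers":0,"slide":[0,0,0],"twist":0},
  ],
)

```text
clock: 6.92
eef_pos: [0.5808, 0.1833, 0.049]
tool_rot: [0.465, 0.533, 0.465, -0.533]
force: [-0.7, 2.0, 1.5]
gripper_width: 0.003
```

>>> apply_moves(
  steps=[
    {"fingers":0,"slide":[0,0,0.0004],"twist":0},
    {"fingers":0,"slide":[0,0,0.0002],"twist":0},
    {"fingers":0,"slide":[0,0,0],"twist":0},
  ],
)

```text
clock: 7.17
eef_pos: [0.5808, 0.1828, 0.0489]
tool_rot: [0.465, 0.533, 0.465, -0.533]
force: [0.1, 2.5, 1.5]
gripper_width: 0.006
```

>>> apply_moves(
  steps=[
    {"fingers":0,"slide":[0,0,0.0004],"twist":0},
    {"fingers":0,"slide":[0,0,0.0002],"twist":0},
    {"fingers":0,"slide":[0,0,0],"twist":0},
  ],
)

```text
clock: 7.42
eef_pos: [0.5807, 0.1826, 0.049]
tool_rot: [0.465, 0.533, 0.465, -0.533]
force: [-0.7, 6.1, 1.7]
gripper_width: 0.004
```

>>> apply_moves(
  steps=[
    {"fingers":0,"slide":[0,0,0.0004],"twist":0},
    {"fingers":0,"slide":[0,0,0.0002],"twist":0},
    {"fingers":0,"slide":[0,0,0],"twist":0},
  ],
)

```text
clock: 7.67
eef_pos: [0.5807, 0.1824, 0.049]
tool_rot: [0.464, 0.533, 0.465, -0.532]
force: [-0.2, 6.9, 1.3]
gripper_width: 0.006
```

```bash
python3 st.py 134 0 50
```

```text
t 7.67 tcp form mm [130.8849   2.2378  48.9932] F form [6.8549 1.1145 1.268 ] w 0.006
to go tool mm [-1.0012  2.2387 -3.1163]
tool y vs form -y deg -0.01245031144462169 x.z -0.9999986283748468
```

>>> apply_moves(
  steps=[
    {"fingers":0,"slide":[0,0,0.0003],"twist":0},
    {"fingers":0,"slide":[0,0,0],"twist":0},
    {"fingers":0,"slide":[0,0,0],"twist":0},
  ],
)

```text
clock: 7.92
eef_pos: [0.5807, 0.1823, 0.049]
tool_rot: [0.464, 0.534, 0.465, -0.532]
force: [-1.6, 8.3, 0.8]
gripper_width: 0.003
```

```bash
python3 st.py 170 0 50
```

```text
t 7.92 tcp form mm [130.8064   2.2365  49.0176] F form [7.9628 2.7044 0.7564] w 0.003
to go tool mm [ -0.9047   2.2454 -39.195 ]
tool y vs form -y deg -0.012655460361054097 x.z -0.9999980269409421
```

>>> apply_moves(
  steps=[
    {"fingers":0,"slide":[0,0,-0.005],"twist":0},
    {"fingers":0,"slide":[0,0,-0.015],"twist":0},
    {"fingers":0.2,"slide":[0,0,-0.02],"twist":0},
    {"fingers":0.5,"slide":[-0.02,0,-0.01],"twist":0},
    {"fingers":0.5,"slide":[-0.04,0,0],"twist":0},
    {"fingers":0.5,"slide":[-0.04,0,0],"twist":0},
    {"fingers":0.5,"slide":[-0.04,0,0],"twist":0},
    {"fingers":0.5,"slide":[-0.04,0,0],"twist":0},
    {"fingers":0.5,"slide":[0,0,0],"twist":0},
    {"fingers":0.5,"slide":[0,0,0],"twist":0},
  ],
)

```text
clock: 8.75
eef_pos: [0.5888, 0.2314, 0.232]
tool_rot: [0.466, 0.535, 0.464, -0.531]
force: [0.2, 0.0, -0.6]
gripper_width: 0.5
```

```bash
python3 st.py -27 0 230; python3 - <<'E'
from h import *
s=save("scene","s3");t=save("top","t3")
cv2.imwrite("pics/s3z.png",cv2.resize(s["frame"][170:245,300:400,::-1],None,fx=8,fy=8,interpolation=cv2.INTER_CUBIC))
cv2.imwrite("pics/t3z.png",cv2.resize(t["frame"][150:222,245:345,::-1],None,fx=8,fy=8,interpolation=cv2.INTER_CUBIC))
E
```

```text
t 8.75 tcp form mm [180.5723   0.9227 231.9706] F form [ 0.0368 -0.2316 -0.599 ] w 0.5
to go tool mm [  1.5747   0.6683 207.5767]
tool y vs form -y deg -0.06692663921709478 x.z -0.9999799946540446
```

View pics/s3z.png

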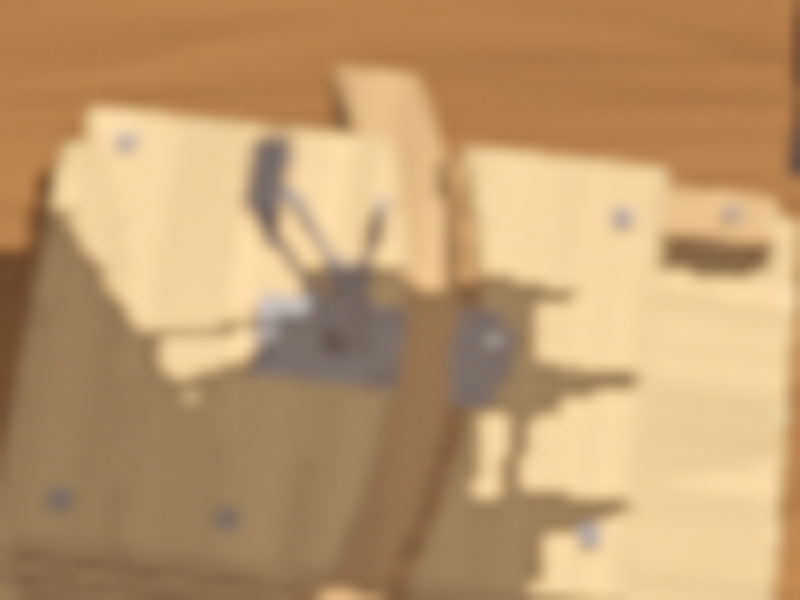

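View pics/t3z.png

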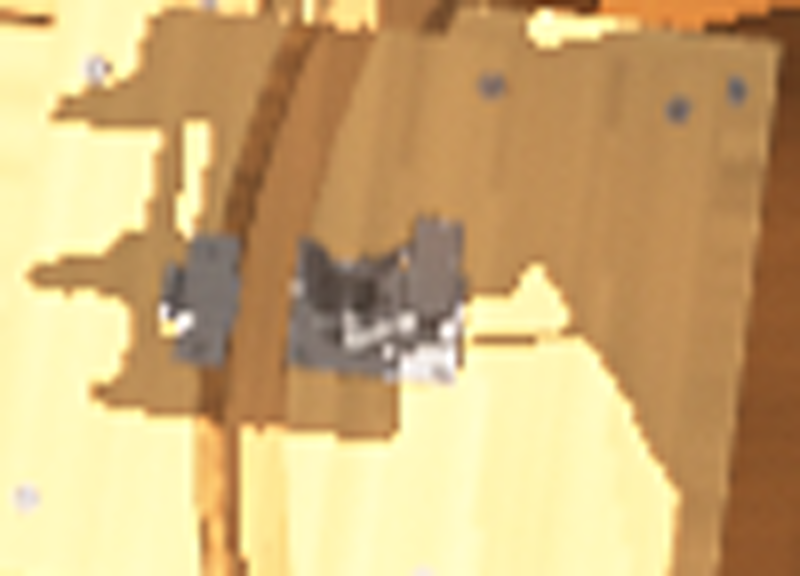

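```bash
python3 - <<'E'
from h import *
s=ld("s3");t=ld("t3")
us=(300+270.5/8-.5,170+187.5/8-.5)
for v in (262,268,274):
    ut=(245+438/8-.5,150+v/8-.5); p,e=tri(s,us,t,ut); print(v,w2f(p)*1000,e)
# lever tip: scene (382,207)
o1,d=ray(s,[(300+382/8-.5,170+207/8-.5)])
# intersect form y=0 plane & y=-9
n=Rf@np.array([0,1])
for y in (0,-.009,.009):
    q=f2w([0,y,0]); k=n@(q[:2]-o1[:2])/(n@d[0,:2]); print("lever tip",y,w2f(o1+k*d[0])*1000)
k=n@(o-o1[:2])
o1,d=ray(s,[us]); k=n@(o-o1[:2])/(n@d[0,:2]); print("plate y=0",w2f(o1+k*d[0])*1000)
for L in (1.3,1.4,1.5,1.6,1.7):
    A=3.49-L; pa=np.pi+.14-L; pin=np.array([0,92])+15*np.array([np.cos(pa),np.sin(pa)])
    pl=pin+66*np.array([np.cos(A),np.sin(A)])+4.5*np.array([-np.sin(A),np.cos(A)])
    ld_=np.array([np.cos(np.pi-L),np.sin(np.pi-L)]); tip=np.array([0,92])+67*ld_
    X=f2w([pl[0]/1000,0,pl[1]/1000]);Y=f2w([tip[0]/1000,0,tip[1]/1000])
    z=lambda p,c:(proj(c,p)[0]-([300,170] if c is s else [245,150])+.5)*8
    print(L,pl,tip,"plate s/t",z(X,s),z(X,t),"tip",z(Y,s),z(Y,t))
print("keeper s blob", )
E
```

```text
262 [-25.7045  -2.1231 174.6074] 0.0017773761164107612
268 [-25.832   -0.7519 172.7648] 0.0017220480973932372
274 [-25.9599   0.6243 170.9153] 0.0016665013897540876
lever tip 0 [ 13.7927  -0.     167.2661]
lever tip -0.009 [ 14.401   -9.     179.4549]
lever tip 0.009 [ 13.1843   9.     155.0774]
plate y=0 [-25.0521   0.     171.9652]
1.3 [-47.9602 156.8868] [-17.9224 156.5584] plate s/t [205.0057 206.7151] [512.4826 290.2695] tip [290.5312 216.0282] [410.0548 278.2326]
1.4 [-41.2427 161.3507] [-11.3878 158.0251] plate s/t [224.0785 201.0467] [489.1659 284.6196] tip [309.2331 215.4398] [387.5066 274.6036]
1.5 [-34.1131 165.1216] [ -4.7394 158.8322] plate s/t [244.4376 196.6575] [464.2838 279.2062] tip [328.2702 216.0083] [364.6556 271.3588]
1.6 [-26.6427 168.1619] [  1.9564 158.9714] plate s/t [265.8653 193.6061] [438.1289 274.1002] tip [347.4317 217.7304] [341.781  268.5389]
1.7 [-18.9061 170.4413] [  8.6326 158.4415] plate s/t [288.1273 191.9355] [411.0193 269.369 ] tip [366.5045 220.5884] [319.1629 266.1781]
keeper s blob
```

```bash
python3 - <<'E'
from h import *
s=ld("s3");t=ld("t3"); t1=ld("t1")
print("cams",-s["R"].T@s["t"],-t["R"].T@t["t"])
g=lambda u,v:(245+u/8-.5,150+v/8-.5)
for u in (162,188,240): print(u,w2f(onz(t,[g(u,300)],.0905)[0])*1000,w2f(onz(t,[g(u,300)],.08)[0])*1000)
print("cork/halfdeck end scene", [w2f(x)*1000 for x in onz(s,[(300+670/8-.5,170+165/8-.5)],.08)])
print("screws",[w2f(x)*1000 for x in onz(t,[g(97,68),g(27,495)],.08)])
print("before",[w2f(x)*1000 for x in onz(t1,[(249.5,157.5),(240.2,211)],.08)])
for K in (.055,.06,.065): print(K,[(proj(t,f2w([K,0,z]))[0]-[245,150]+.5)*8 for z in (.08,.0905)])
E
```

```text
cams [1.4179 0.0071 1.3198] [ 0.3924 -0.0079  1.0273]
162 [63.2985  3.8802 90.5   ] [64.9417  2.0984 80.    ]
188 [55.197   2.8982 90.5   ] [56.7494  1.1054 80.    ]
240 [39.0057  0.9347 90.5   ] [40.3767 -0.8801 80.    ]
cork/halfdeck end scene [array([114.4555,  97.5232,  80.    ])]
screws [array([ 96.4432, -70.3144,  80.    ]), array([98.3683, 68.829 , 80.    ])]
before [array([114.8732, -69.4537,  80.    ]), array([117.7426,  70.2533,  80.    ])]
0.055 [array([193.9474, 297.2453]), array([189.9149, 291.0399])]
0.06 [array([178.3462, 295.3771]), array([174.1456, 289.1528])]
0.065 [array([162.7527, 293.5099]), array([158.3843, 287.2668])]
```

>>> apply_moves(
  steps=[
    {"fingers":0.5,"slide":[0,0,0.04],"twist":0},
    {"fingers":0.5,"slide":[0,0,0.04],"twist":0},
    {"fingers":0.5,"slide":[0,0,0.04],"twist":0},
    {"fingers":0.5,"slide":[0,0,0.04],"twist":0},
    {"fingers":0.5,"slide":[0,0,0.04],"twist":0},
    {"fingers":0.5,"slide":[0,0,0.006],"twist":0},
    {"fingers":0.5,"slide":[0,0,0],"twist":0},
    {"fingers":0.5,"slide":[0,0,0],"twist":0},
  ],
)

```text
clock: 9.52
eef_pos: [0.559, 0.0269, 0.2276]
tool_rot: [-0.464, -0.533, -0.465, 0.534]
force: [-0.4, -0.1, -0.3]
gripper_width: 0.5
```

```bash
python3 st.py -26 0.5 160; python3 - <<'E'
from h import *
s=save("scene","s4")
cv2.imwrite("pics/s4z.png",cv2.resize(s["frame"][120:245,280:420,::-1],None,fx=5,fy=4.7,interpolation=cv2.INTER_CUBIC))
E
```

```text
t 9.52 tcp form mm [-26.11     2.5576 227.5667] F form [-0.1106  0.3658 -0.3455] w 0.5
to go tool mm [67.5612  2.234  -0.09  ]
tool y vs form -y deg 0.014808170582373836 x.z -0.9999965432751845
```

View pics/s4z.png

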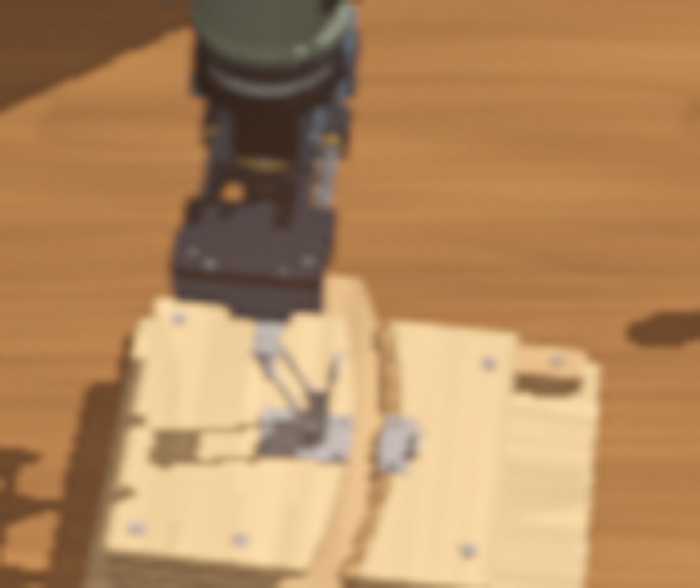

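>>> apply_moves(
  steps=[
    {"fingers":0.5,"slide":[0.015,0.002,0],"twist":0},
    {"fingers":0.5,"slide":[0.02,0,0],"twist":0},
    {"fingers":0.5,"slide":[0.02,0,0],"twist":0},
    {"fingers":0.5,"slide":[0.01,0,0],"twist":0},
    {"fingers":0.5,"slide":[0,0,0],"twist":0},
    {"fingers":0.5,"slide":[0,0,0],"twist":0},
  ],
  force=3,
)

```text
clock: 10.07
eef_pos: [0.5615, 0.0275, 0.1637]
tool_rot: [-0.465, -0.532, -0.466, 0.533]
force: [0.0, 0.1, 1.3]
gripper_width: 0.5
```

```bash
python3 st.py -26 0.5 160
```

```text
t 10.07 tcp form mm [-25.1793   0.1403 163.6628] F form [ 0.0947 -0.0105  1.2748] w 0.5
to go tool mm [ 3.663  -0.3583  0.8202]
tool y vs form -y deg -0.13409924089605985 x.z -0.9999995940405288
```

>>> apply_moves(
  steps=[
    {"fingers":0.35,"slide":[0,0,0],"twist":0},
    {"fingers":0.28,"slide":[0,0,0],"twist":0},
    {"fingers":0.28,"slide":[0,0,0],"twist":0},
    {"fingers":0.28,"slide":[0,0,0],"twist":0},
  ],
  force=3,
)

```text
clock: 10.4
eef_pos: [0.5609, 0.0265, 0.1649]
tool_rot: [-0.465, -0.533, -0.465, 0.533]
force: [-2.3, -0.6, 3.5]
gripper_width: 0.306
```

```bash
python3 st.py -26 0.5 160
```

```text
t 10.4 tcp form mm [-26.2638   0.615  164.8837] F form [-0.952   2.1977  3.4791] w 0.306
to go tool mm [ 4.8837  0.1174 -0.2627]
tool y vs form -y deg -0.038405065690770124 x.z -0.9999998766924375
```

>>> apply_moves(
  steps=[
    {"fingers":0.37,"slide":[0,0,0],"twist":0},
    {"fingers":0.37,"slide":[0.003,0,0],"twist":0},
    {"fingers":0.37,"slide":[0.003,0,0],"twist":0},
    {"fingers":0.28,"slide":[0,0,0],"twist":0},
    {"fingers":0.28,"slide":[0,0,0],"twist":0},
    {"fingers":0.28,"slide":[0,0,0],"twist":0},
  ],
  force=3,
)

```text
clock: 10.9
eef_pos: [0.5608, 0.0265, 0.1573]
tool_rot: [-0.464, -0.532, -0.465, 0.533]
force: [-0.9, 0.1, -2.0]
gripper_width: 0.308
```

```bash
python3 st.py -26 0.5 160; python3 - <<'E'
import numpy as np
# arc of plate about pin from angle 1.88 to -0.26 ; TCP offset 8 mm below
pin=np.array([-1.3,107.])
A0=1.88
f=lambda A: pin+66*np.array([np.cos(A),np.sin(A)])+4.5*np.array([-np.sin(A),np.cos(A)])
prev=f(A0)
for i,A in enumerate(np.linspace(A0,-.26,22)[1:]):
    p=f(A); d=p-prev; print(i+1,round(A,2),p,"tool x %.1f z %.1f"%(-d[1],-d[0])); prev=p
E
```

```text
t 10.9 tcp form mm [-26.2842   0.7471 157.292 ] F form [-0.0349  0.9289 -1.9707] w 0.308
to go tool mm [-2.7084  0.2423 -0.284 ]
tool y vs form -y deg -0.03764819695835324 x.z -0.9999983442551312
1 1.78 [-19.28760489 170.66078911] tool x -2.2 z -6.4
2 1.68 [-12.71817349 172.16038148] tool x -1.5 z -6.6
3 1.57 [ -6.03027171 172.98389599] tool x -0.8 z -6.7
4 1.47 [  0.70670946 173.12278818] tool x -0.1 z -6.7
5 1.37 [  7.42286982 172.57561698] tool x 0.5 z -6.7
6 1.27 [ 14.04852519 171.3480596 ] tool x 1.2 z -6.6
7 1.17 [ 20.51493046 169.45285269] tool x 1.9 z -6.5
8 1.06 [ 26.7549928  166.90966015] tool x 2.5 z -6.2
9 0.96 [ 32.70396784 163.74486912] tool x 3.2 z -5.9
10 0.86 [ 38.30013141 159.9913162 ] tool x 3.8 z -5.6
11 0.76 [ 43.48541998 155.68794673] tool x 4.3 z -5.2
12 0.66 [ 48.20603308 150.87941076] tool x 4.8 z -4.7
13 0.56 [ 52.41299154 145.6155997 ] tool x 5.3 z -4.2
14 0.45 [ 56.06264564 139.95112874] tool x 5.7 z -3.6
15 0.35 [ 59.11712805 133.94477015] tool x 6.0 z -3.1
16 0.25 [ 61.54474669 127.65884348] tool x 6.3 z -2.4
17 0.15 [ 63.32031356 121.15856898] tool x 6.5 z -1.8
18 0.05 [ 64.4254061  114.51139088] tool x 6.6 z -1.1
19 -0.06 [ 64.84855832 107.78627761] tool x 6.7 z -0.4
20 -0.16 [ 64.58537975 101.05300624] tool x 6.7 z 0.3
21 -0.26 [63.63860104 94.38143848] tool x 6.7 z 0.9
```

>>> apply_moves(
  steps=[
    {"fingers":0.28,"slide":[-0.0022,0,-0.0064],"twist":0},
    {"fingers":0.28,"slide":[-0.0015,0,-0.0066],"twist":0},
    {"fingers":0.28,"slide":[-0.0008,0,-0.0067],"twist":0},
    {"fingers":0.28,"slide":[-0.0001,0,-0.0067],"twist":0},
    {"fingers":0.28,"slide":[0.0005,0,-0.0067],"twist":0},
    {"fingers":0.28,"slide":[0,0,0],"twist":0},
  ],
  force=3,
)

```text
clock: 11.4
eef_pos: [0.5659, 0.0609, 0.1622]
tool_rot: [0.465, 0.533, 0.466, -0.532]
force: [-2.6, 0.7, 1.6]
gripper_width: 0.305
```

```bash
python3 st.py 7.4 0.5 161; python3 - <<'E'
from h import *
s=save("scene","s5")
cv2.imwrite("pics/s5z.png",cv2.resize(s["frame"][150:245,290:410,::-1],None,fx=6,fy=6,interpolation=cv2.INTER_CUBIC))
E
```

```text
t 11.4 tcp form mm [  8.4885   0.3755 162.1582] F form [0.3899 2.6424 1.6022] w 0.305
to go tool mm [ 1.1572 -0.1265  1.0894]
tool y vs form -y deg -0.11805586895177314 x.z -0.9999995092582994
```

View pics/s5z.png

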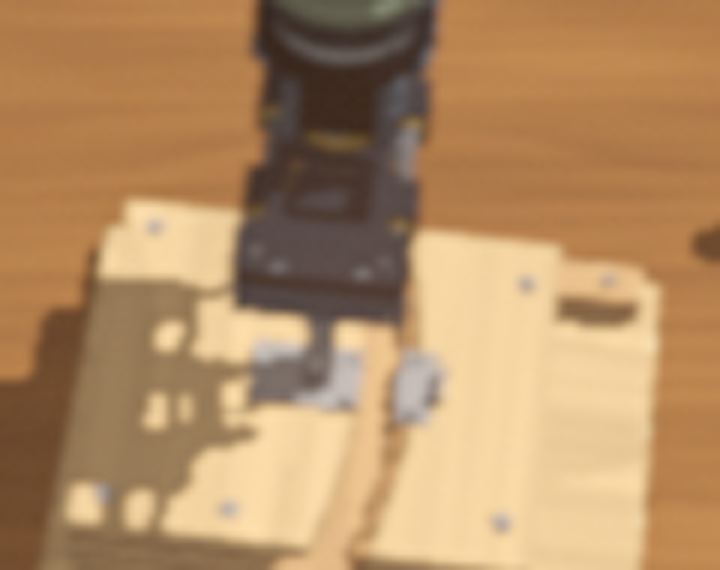

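>>> apply_moves(
  steps=[
    {"fingers":0.28,"slide":[0.0012,0,-0.0066],"twist":0},
    {"fingers":0.28,"slide":[0.0019,0,-0.0065],"twist":0},
    {"fingers":0.28,"slide":[0.0025,0,-0.0062],"twist":0},
    {"fingers":0.28,"slide":[0.0032,0,-0.0059],"twist":0},
    {"fingers":0.28,"slide":[0.0038,0,-0.0056],"twist":0},
    {"fingers":0.28,"slide":[0.0043,0,-0.0052],"twist":0},
    {"fingers":0.28,"slide":[0.0048,0,-0.0047],"twist":0},
    {"fingers":0.28,"slide":[0,0,0],"twist":0},
  ],
  force=3,
)

```text
clock: 12.12
eef_pos: [0.5716, 0.1009, 0.1392]
tool_rot: [0.465, 0.533, 0.465, -0.532]
force: [-2.2, 2.4, 1.3]
gripper_width: 0.308
```

```bash
python3 st.py 48.2 0.5 140; python3 - <<'E'
from h import *
s=save("scene","s6")
cv2.imwrite("pics/s6z.png",cv2.resize(s["frame"][150:245,290:410,::-1],None,fx=6,fy=6,interpolation=cv2.INTER_CUBIC))
E
```

```text
t 12.12 tcp form mm [ 48.8936   0.1285 139.2441] F form [2.0505 2.4815 1.2525] w 0.308
to go tool mm [-0.7566 -0.3726  0.6923]
tool y vs form -y deg -0.07868405724331336 x.z -0.9999993689245228
```

View pics/s6z.png

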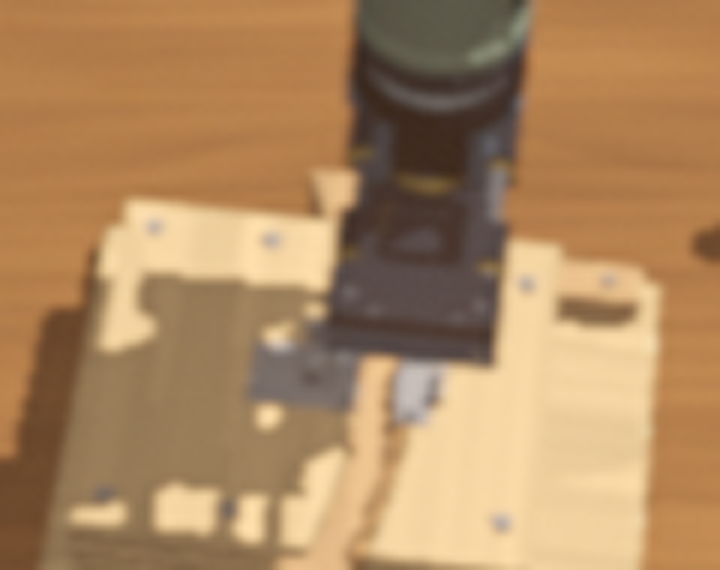

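>>> apply_moves(
  steps=[
    {"fingers":0.28,"slide":[0.0053,0,-0.0042],"twist":0},
    {"fingers":0.28,"slide":[0.0057,0,-0.0036],"twist":0},
    {"fingers":0.28,"slide":[0.006,0,-0.0031],"twist":0},
    {"fingers":0.28,"slide":[0.0063,0,-0.0024],"twist":0},
    {"fingers":0.28,"slide":[0.0065,0,-0.0018],"twist":0},
    {"fingers":0.28,"slide":[0.0066,0,-0.001],"twist":0},
    {"fingers":0.28,"slide":[0,0,0],"twist":0},
  ],
  force=3,
)

```text
clock: 12.75
eef_pos: [0.5737, 0.1155, 0.1023]
tool_rot: [-0.465, -0.533, -0.465, 0.533]
force: [-0.8, 1.3, -1.5]
gripper_width: 0.307
```

```bash
python3 st.py 64.4 0.5 103.5; python3 - <<'E'
from h import *
s=save("scene","s7")
cv2.imwrite("pics/s7z.png",cv2.resize(s["frame"][150:245,290:410,::-1],None,fx=6,fy=6,interpolation=cv2.INTER_CUBIC))
E
```

```text
t 12.75 tcp form mm [ 63.7271   0.1044 102.3345] F form [ 1.1763  0.9508 -1.4768] w 0.307
to go tool mm [-1.1654 -0.3955 -0.673 ]
tool y vs form -y deg -0.051306916531046534 x.z -0.9999998920133618
```

View pics/s7z.png

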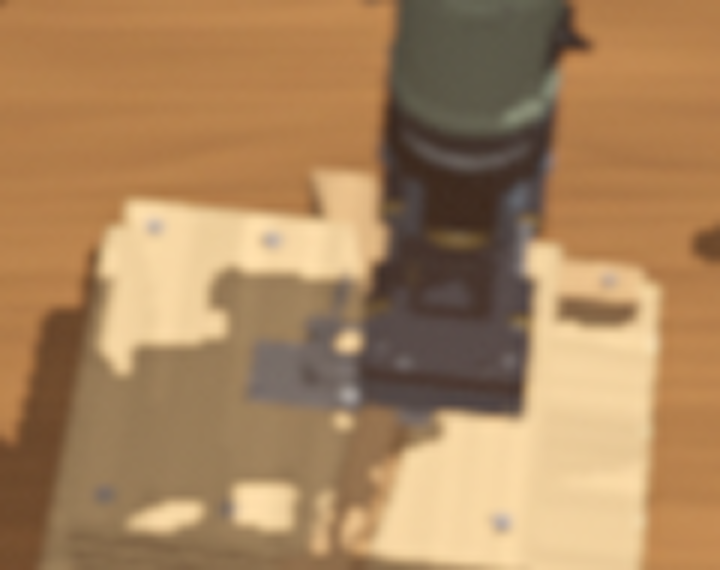

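>>> apply_moves(
  steps=[
    {"fingers":0.28,"slide":[0.005,0,-0.0003],"twist":0},
    {"fingers":0.28,"slide":[0.004,0,0],"twist":0},
    {"fingers":0.28,"slide":[0,0,0],"twist":0},
  ],
  force=3,
)

```text
clock: 13.05
eef_pos: [0.5737, 0.1156, 0.0943]
tool_rot: [-0.465, -0.533, -0.465, 0.533]
force: [-1.3, 0.5, -0.4]
gripper_width: 0.309
```

```bash
python3 st.py 64 0.5 88
```

```text
t 13.05 tcp form mm [63.7866  0.0872 94.281 ] F form [ 0.3363  1.3256 -0.4374] w 0.309
to go tool mm [ 6.281  -0.4131 -0.2142]
tool y vs form -y deg -0.041506762587855114 x.z -0.9999999938165114
```

>>> apply_moves(
  steps=[
    {"fingers":0.28,"slide":[0.002,0,0],"twist":0},
    {"fingers":0.28,"slide":[0.002,0,0.0003],"twist":0},
    {"fingers":0.28,"slide":[0,0,0],"twist":0},
  ],
  force=3,
)

```text
clock: 13.3
eef_pos: [0.5737, 0.1154, 0.0907]
tool_rot: [0.465, 0.533, 0.465, -0.533]
force: [-1.6, 1.0, -0.1]
gripper_width: 0.306
```

```bash
python3 st.py 64 0.5 88
```

```text
t 13.3 tcp form mm [63.5433  0.072  90.7283] F form [ 0.742   1.6676 -0.0935] w 0.306
to go tool mm [ 2.7282 -0.4282 -0.4568]
tool y vs form -y deg -0.040765227428781345 x.z -0.9999999759403064
```

>>> apply_moves(
  steps=[
    {"fingers":0.28,"slide":[0.002,0,0.0003],"twist":0},
    {"fingers":0.28,"slide":[0.002,0,0.0003],"twist":0},
    {"fingers":0.28,"slide":[0,0,0],"twist":0},
  ],
  force=3,
)

```text
clock: 13.55
eef_pos: [0.5736, 0.1148, 0.0867]
tool_rot: [0.465, 0.533, 0.465, -0.533]
force: [-1.4, 1.7, -0.1]
gripper_width: 0.308
```

```bash
python3 st.py 64 0.5 88
```

```text
t 13.55 tcp form mm [62.9495  0.1217 86.676 ] F form [ 1.4763  1.5937 -0.063 ] w 0.308
to go tool mm [-1.324  -0.3773 -1.0508]
tool y vs form -y deg -0.04378709174165547 x.z -0.9999999848663823
```

>>> apply_moves(
  steps=[
    {"fingers":0.36,"slide":[0,0,0],"twist":0},
    {"fingers":0.5,"slide":[0,0,0],"twist":0},
    {"fingers":0.5,"slide":[0,0,0],"twist":0},
    {"fingers":0.5,"slide":[-0.02,0,0],"twist":0},
    {"fingers":0.5,"slide":[-0.03,0,0],"twist":0},
    {"fingers":0.5,"slide":[-0.03,0,0],"twist":0},
    {"fingers":0.5,"slide":[-0.03,0,0],"twist":0},
    {"fingers":0.5,"slide":[0,0,-0.04],"twist":0},
    {"fingers":0.5,"slide":[0,0,-0.04],"twist":0},
    {"fingers":0.5,"slide":[0,0,-0.04],"twist":0},
    {"fingers":0.5,"slide":[0,0,0],"twist":0},
  ],
)

```text
clock: 14.47
eef_pos: [0.5907, 0.2402, 0.1971]
tool_rot: [0.466, 0.533, 0.467, -0.53]
force: [0.1, -0.3, -0.1]
gripper_width: 0.5
```

```bash
python3 st.py 64 0.5 88; python3 - <<'E'
from h import *
s=save("scene","s8");t=save("top","t8")
cv2.imwrite("pics/s8z.png",cv2.resize(s["frame"][170:245,300:400,::-1],None,fx=8,fy=8,interpolation=cv2.INTER_CUBIC))
cv2.imwrite("pics/t8z.png",cv2.resize(t["frame"][150:222,245:345,::-1],None,fx=8,fy=8,interpolation=cv2.INTER_CUBIC))
E
```

```text
t 14.47 tcp form mm [189.5228   0.2662 197.0755] F form [-0.2709 -0.1126 -0.0631] w 0.5
to go tool mm [108.479   -1.1287 126.0338]
tool y vs form -y deg -0.315099904868584 x.z -0.999987067299784
```

View pics/s8z.png

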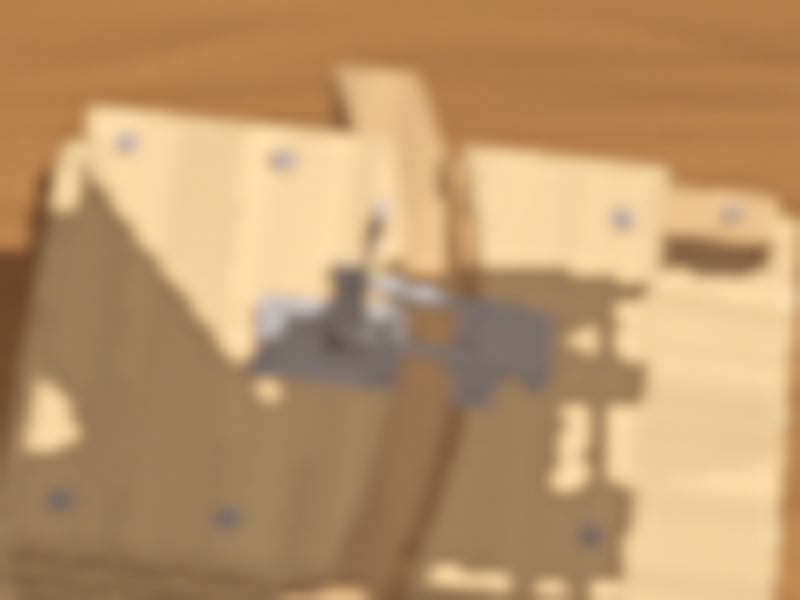

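View pics/t8z.png

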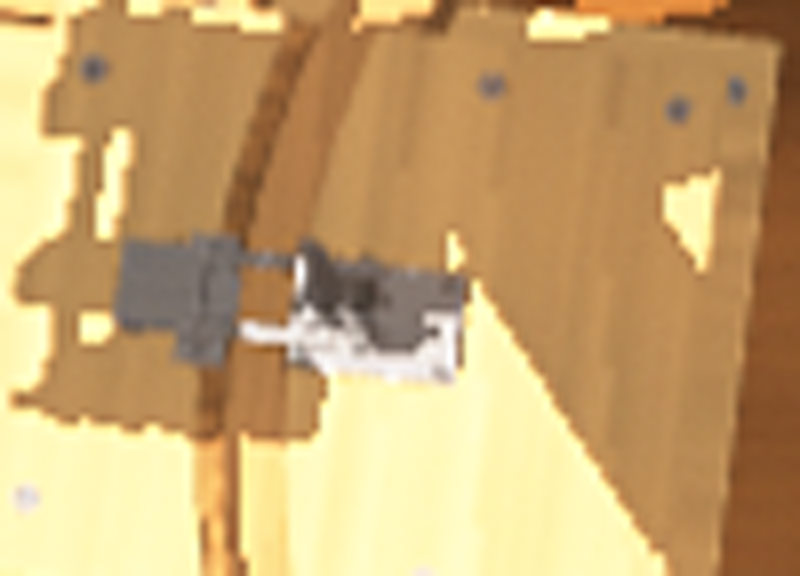

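```bash
python3 - <<'E'
from h import *
s=ld("s8");t=ld("t8")
S8=lambda u,v:(300+u/8-.5,170+v/8-.5);T8=lambda u,v:(245+u/8-.5,150+v/8-.5)
# far (-y) corner: top (115? ,330->?), +y corner
print("corners onto z .093/.102")
for u,v in [(122,238),(115,328)]:
    print([w2f(onz(t,[T8(u,v)],z)[0])*1000 for z in (.093,.102)])
print("top view upper v = -y. scene lower v = -y")
print(tri(t,T8(122,238),s,S8(548,390)),w2f(tri(t,T8(122,238),s,S8(548,390))[0]))
print(w2f(tri(t,T8(115,328),s,S8(555,318))[0]))
for ang,L in [(-.26,1.62),(-.13,1.62),(-.26,1.68)]:
    pa=np.pi+.14-L; pin=np.array([0,92])+15*np.array([np.cos(pa),np.sin(pa)])
    d=np.array([np.cos(ang),np.sin(ang)]);n=np.array([-d[1],d[0]])
    for y in (-14,14):
        c=pin+80*d+7*n; X=f2w(np.array([c[0],y,c[1]])/1000)
        print(ang,y,c,(proj(t,X)[0]-[245,150]+.5)*8,(proj(s,X)[0]-[300,170]+.5)*8)
E
```

```text
corners onto z .093/.102
[array([ 78.1833, -13.7463,  93.    ]), array([ 76.6277, -12.0451, 102.    ])]
[array([76.2478, 14.8666, 93.    ]), array([ 74.7108,  16.2922, 102.    ])]
top view upper v = -y. scene lower v = -y
(array([0.5904, 0.1278, 0.0881]), np.float64(0.0016672297353249514)) [ 0.0782 -0.0148  0.0881]
[0.077  0.0146 0.0909]
-0.26 -14 [77.7507 93.1365] [123.416  237.2852] [550.124  379.8974]
-0.26 14 [77.7507 93.1365] [110.5808 324.6355] [556.5068 316.1057]
-0.13 -14 [ 78.8723 103.5084] [115.0617 230.0199] [555.0695 363.8484]
-0.13 14 [ 78.8723 103.5084] [102.0472 318.2821] [561.4293 299.8674]
-0.26 -14 [78.6489 93.1912] [120.5625 236.9131] [552.6419 380.074 ]
-0.26 14 [78.6489 93.1912] [107.7145 324.2631] [558.9977 316.2759]
```

>>> apply_moves(
  steps=[
    {"fingers":0,"slide":[0,0,0.03],"twist":0},
    {"fingers":0,"slide":[0,0,0.04],"twist":0},
    {"fingers":0,"slide":[0,0,0.04],"twist":0},
    {"fingers":0,"slide":[0,0,0.02],"twist":0},
    {"fingers":0,"slide":[0.02,0,0],"twist":0},
    {"fingers":0,"slide":[0.03,0,0],"twist":0},
    {"fingers":0,"slide":[0,0,0],"twist":0},
    {"fingers":0,"slide":[0,0,0],"twist":0},
    {"fingers":0,"slide":[0,0,0],"twist":0},
  ],
  force=5,
)

```text
clock: 15.32
eef_pos: [0.5727, 0.1044, 0.1481]
tool_rot: [0.465, 0.533, 0.464, -0.533]
force: [0.1, 0.7, 0.5]
gripper_width: 0.004
```

```bash
python3 st.py 28.5 0 143
```

```text
t 15.32 tcp form mm [ 52.5948  -0.4614 148.1426] F form [0.6624 0.0332 0.4578] w 0.004
to go tool mm [ 5.1356 -0.4744 24.0961]
tool y vs form -y deg -0.012967722682875075 x.z -0.9999988697524445
```

>>> apply_moves(
  steps=[
    {"fingers":0,"slide":[0.004,0,0.006],"twist":0},
    {"fingers":0,"slide":[0,0,0.006],"twist":0},
    {"fingers":0,"slide":[0,0,0.004],"twist":0},
    {"fingers":0,"slide":[0,0,0.002],"twist":0},
    {"fingers":0,"slide":[0,0,0.002],"twist":0},
    {"fingers":0,"slide":[0,0,0],"twist":0},
  ],
)

```text
clock: 15.82
eef_pos: [0.5697, 0.085, 0.1434]
tool_rot: [0.465, 0.533, 0.465, -0.533]
force: [0.3, -0.4, 0.3]
gripper_width: 0.006
```

```bash
python3 st.py 28.5 0 143; python3 - <<'E'
import numpy as np
f=lambda L:np.array([-52*np.cos(L)+10*np.sin(L)+16.3,92+52*np.sin(L)+10*np.cos(L)])
p=f(1.62)
for L in np.arange(1.55,-.01,-.07):
    q=f(L);d=q-p;p=q;print(round(L,2),q.round(1),"x %.1f z %.1f"%(-d[1],-d[0]))
E
```

```text
t 15.82 tcp form mm [ 32.8784  -0.0814 143.3733] F form [-0.3354 -0.384   0.2934] w 0.006
to go tool mm [ 0.3706 -0.0831  4.3786]
tool y vs form -y deg -0.018562428753848614 x.z -0.999999514485824
1.55 [ 25.2 144.2] x -0.8 z 3.6
1.48 [ 21.5 144.7] x -0.5 z 3.7
1.41 [ 17.8 144.9] x -0.2 z 3.7
1.34 [ 14.1 144.9] x 0.0 z 3.7
1.27 [ 10.4 144.6] x 0.3 z 3.7
1.2 [  6.8 144.1] x 0.5 z 3.7
1.13 [  3.2 143.3] x 0.8 z 3.6
1.06 [ -0.4 142.3] x 1.0 z 3.6
0.99 [ -3.9 141. ] x 1.3 z 3.5
0.92 [ -7.2 139.4] x 1.5 z 3.4
0.85 [-10.5 137.7] x 1.8 z 3.3
0.78 [-13.6 135.7] x 2.0 z 3.1
0.71 [-16.6 133.5] x 2.2 z 3.0
0.64 [-19.4 131.1] x 2.4 z 2.8
0.57 [-22.1 128.5] x 2.6 z 2.6
0.5 [-24.5 125.7] x 2.8 z 2.5
0.43 [-26.8 122.8] x 2.9 z 2.3
0.36 [-28.8 119.7] x 3.1 z 2.0
0.29 [-30.7 116.5] x 3.2 z 1.8
0.22 [-32.3 113.1] x 3.3 z 1.6
0.15 [-33.6 109.7] x 3.4 z 1.4
0.08 [-34.7 106.1] x 3.5 z 1.1
0.01 [-35.6 102.5] x 3.6 z 0.9
```

>>> apply_moves(
  steps=[
    {"fingers":0,"slide":[0,0,0.002],"twist":0},
    {"fingers":0,"slide":[0,0,0.002],"twist":0},
    {"fingers":0,"slide":[0,0,0.002],"twist":0},
    {"fingers":0,"slide":[-0.0005,0,0.002],"twist":0},
  ],
)

```text
clock: 16.15
eef_pos: [0.5685, 0.0772, 0.1435]
tool_rot: [0.465, 0.533, 0.465, -0.533]
force: [1.5, 1.6, 0.5]
gripper_width: 0.003
```

```bash
python3 st.py 21.5 0 144.7
```

```text
t 16.15 tcp form mm [ 25.0475   0.0417 143.4768] F form [ 1.8294 -1.2265  0.4893] w 0.003
to go tool mm [-1.2241  0.0383  3.5473]
tool y vs form -y deg -0.06033178559409554 x.z -0.9999999115806779
```

>>> apply_moves(
  steps=[
    {"fingers":0,"slide":[0,0,0.002],"twist":0},
    {"fingers":0,"slide":[-0.0005,0,0.002],"twist":0},
    {"fingers":0,"slide":[0,0,0.002],"twist":0},
  ],
)

```text
clock: 16.4
eef_pos: [0.5675, 0.0711, 0.1439]
tool_rot: [-0.465, -0.533, -0.465, 0.533]
force: [0.6, 1.5, -0.3]
gripper_width: 0.005
```

```bash
python3 st.py 17.8 0 144.9
```

```text
t 16.4 tcp form mm [ 18.8057   0.1778 143.8542] F form [ 1.5608 -0.4227 -0.2832] w 0.005
to go tool mm [-1.0458  0.1769  1.0057]
tool y vs form -y deg -0.04618678087251903 x.z -0.9999999922275427
```

>>> apply_moves(
  steps=[
    {"fingers":0,"slide":[-0.0002,0,0.0025],"twist":0},
    {"fingers":0,"slide":[0,0,0.0025],"twist":0},
    {"fingers":0,"slide":[0,0,0.0025],"twist":0},
    {"fingers":0,"slide":[0,0,0.0025],"twist":0},
    {"fingers":0,"slide":[0.0003,0,0.0025],"twist":0},
  ],
)

```text
clock: 16.82
eef_pos: [0.5656, 0.0587, 0.1438]
tool_rot: [-0.465, -0.533, -0.465, 0.533]
force: [0.4, 2.2, -0.4]
gripper_width: 0.005
```

```bash
python3 st.py 3.2 0 143.3
```

```text
t 16.82 tcp form mm [  6.3141   0.3182 143.7877] F form [ 2.2278 -0.0825 -0.3613] w 0.005
to go tool mm [0.4872 0.316  3.1144]
tool y vs form -y deg -0.043661811829987705 x.z -0.9999999211454076
```

>>> apply_moves(
  steps=[
    {"fingers":0,"slide":[0.0004,0,0.0025],"twist":0},
    {"fingers":0,"slide":[0.0004,0,0.002],"twist":0},
    {"fingers":0,"slide":[0,0,0],"twist":0},
  ],
)

```text
clock: 17.07
eef_pos: [0.5651, 0.0542, 0.143]
tool_rot: [-0.465, -0.533, -0.465, 0.533]
force: [-0.8, 2.0, -0.7]
gripper_width: 0.009
```

```bash
python3 st.py 3.2 0 143.3
```

```text
t 17.07 tcp form mm [  1.7314   0.2572 142.9625] F form [ 1.8389  1.0427 -0.7228] w 0.009
to go tool mm [-0.3374  0.2576 -1.4686]
tool y vs form -y deg -0.020524713334469438 x.z -0.9999999586265924
```

```bash
python3 - <<'E'
from h import *
s=save("scene","s9")
cv2.imwrite("pics/s9z.png",cv2.resize(s["frame"][150:245,290:410,::-1],None,fx=6,fy=6,interpolation=cv2.INTER_CUBIC))
E
```

```text
(no output)
```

View pics/s9z.png

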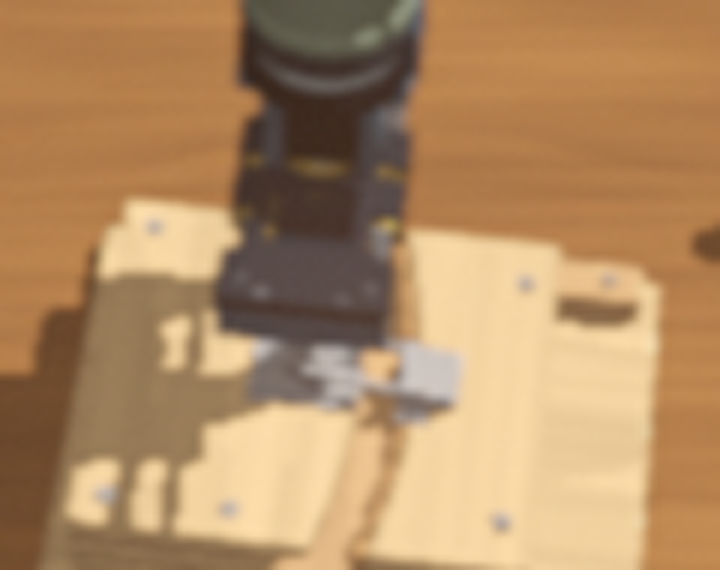

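>>> apply_moves(
  steps=[
    {"fingers":0,"slide":[0.0008,0,0.0025],"twist":0},
    {"fingers":0,"slide":[0.0009,0,0.0025],"twist":0},
    {"fingers":0,"slide":[0.001,0,0.0025],"twist":0},
    {"fingers":0,"slide":[0,0,0],"twist":0},
  ],
)

```text
clock: 17.45
eef_pos: [0.5641, 0.0468, 0.1401]
tool_rot: [0.465, 0.533, 0.465, -0.533]
force: [-1.3, 3.5, 0.2]
gripper_width: 0.006
```

```bash
python3 st.py -7.2 0 139.4
```

```text
t 17.45 tcp form mm [ -5.6618   0.2129 140.1375] F form [3.2871 1.7727 0.1847] w 0.006
to go tool mm [0.7369 0.2124 1.5385]
tool y vs form -y deg -0.022882385935733864 x.z -0.9999999177379999
```

>>> apply_moves(
  steps=[
    {"fingers":0,"slide":[0.0011,0,0.0022],"twist":0},
    {"fingers":0,"slide":[0.0012,0,0.0022],"twist":0},
    {"fingers":0,"slide":[0.0012,0,0.0022],"twist":0},
    {"fingers":0,"slide":[0,0,0],"twist":0},
  ],
)

```text
clock: 17.78
eef_pos: [0.5633, 0.0401, 0.1366]
tool_rot: [-0.465, -0.533, -0.465, 0.533]
force: [-0.2, 3.0, 0.0]
gripper_width: 0.006
```

```bash
python3 st.py -13.6 0 135.7
```

```text
t 17.78 tcp form mm [-12.4361   0.1328 136.6271] F form [2.926  0.6542 0.011 ] w 0.006
to go tool mm [0.9272 0.1322 1.1639]
tool y vs form -y deg -0.03321786201243185 x.z -0.9999999932144705
```

```bash
python3 - <<'E'
from h import *
s=save("scene","s10");t=save("top","t10")
A=cv2.resize(s["frame"][160:235,295:395,::-1],None,fx=4,fy=4,interpolation=cv2.INTER_CUBIC)
B=cv2.resize(t["frame"][150:225,240:340,::-1],None,fx=4,fy=4,interpolation=cv2.INTER_CUBIC)
cv2.imwrite("pics/st10.png",np.hstack([A,B]))
E
```

```text
(no output)
```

View pics/st10.png

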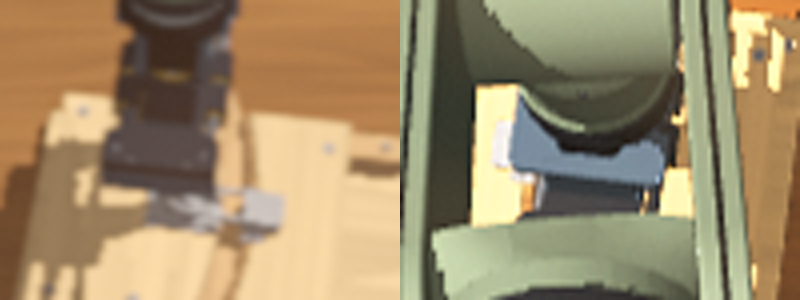

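>>> apply_moves(
  steps=[
    {"fingers":0,"slide":[0.0013,0,0.002],"twist":0},
    {"fingers":0,"slide":[0.0014,0,0.002],"twist":0},
    {"fingers":0,"slide":[0.0015,0,0.002],"twist":0},
    {"fingers":0,"slide":[0,0,0],"twist":0},
  ],
)

```text
clock: 18.22
eef_pos: [0.5625, 0.0341, 0.1324]
tool_rot: [-0.465, -0.533, -0.465, 0.533]
force: [0.8, 2.5, 0.3]
gripper_width: 0.005
```

```bash
python3 st.py -18 0 132.3
```

```text
t 18.22 tcp form mm [-18.4544   0.0856 132.3717] F form [ 2.6222 -0.4102  0.3206] w 0.005
to go tool mm [ 0.0716  0.0859 -0.4543]
tool y vs form -y deg -0.03717128709801785 x.z -0.9999999869084497
```

>>> apply_moves(
  steps=[
    {"fingers":0,"slide":[0.0017,0,0.002],"twist":0},
    {"fingers":0,"slide":[0.0017,0,0.002],"twist":0},
    {"fingers":0,"slide":[0,0,0],"twist":0},
  ],
)

```text
clock: 18.47
eef_pos: [0.562, 0.03, 0.1289]
tool_rot: [-0.465, -0.533, -0.465, 0.533]
force: [0.0, 1.9, 0.9]
gripper_width: 0.004
```

```bash
python3 st.py -22.1 0 128.5
```

```text
t 18.47 tcp form mm [-22.6319   0.0272 128.9219] F form [1.8492 0.2388 0.9005] w 0.004
to go tool mm [ 0.4216  0.0276 -0.5321]
tool y vs form -y deg -0.04563132744562308 x.z -0.9999998346286739
```

>>> apply_moves(
  steps=[
    {"fingers":0,"slide":[0.0019,0,0.0016],"twist":0},
    {"fingers":0,"slide":[0.0019,0,0.0016],"twist":0},
    {"fingers":0,"slide":[0,0,0],"twist":0},
  ],
)

```text
clock: 18.72
eef_pos: [0.5615, 0.0268, 0.1251]
tool_rot: [-0.465, -0.533, -0.465, 0.533]
force: [1.4, 1.9, 1.0]
gripper_width: 0.006
```

```bash
python3 st.py -25.7 0 124.5
```

```text
t 18.72 tcp form mm [-25.8524   0.0839 125.1038] F form [ 2.1049 -1.1733  0.9909] w 0.006
to go tool mm [ 0.6037  0.084  -0.1528]
tool y vs form -y deg -0.0500074670020378 x.z -0.9999997841184021
```

>>> apply_moves(
  steps=[
    {"fingers":0,"slide":[0.0019,0,0.0015],"twist":0},
    {"fingers":0,"slide":[0.0019,0,0.0014],"twist":0},
    {"fingers":0,"slide":[0,0,0],"twist":0},
  ],
)

```text
clock: 18.97
eef_pos: [0.5611, 0.0239, 0.1212]
tool_rot: [-0.465, -0.533, -0.465, 0.533]
force: [0.4, 1.5, 0.4]
gripper_width: 0.006
```

```bash
python3 st.py -28.8 0 119.7
```

```text
t 18.97 tcp form mm [-28.7433   0.0898 121.2261] F form [ 1.5694 -0.2261  0.4311] w 0.006
to go tool mm [1.5262 0.0899 0.0558]
tool y vs form -y deg -0.04570981724740173 x.z -0.9999997794976813
```

```bash
python3 - <<'E'
from h import *
s=save("scene","s11")
cv2.imwrite("pics/s11z.png",cv2.resize(s["frame"][170:245,300:400,::-1],None,fx=8,fy=8,interpolation=cv2.INTER_CUBIC))
E
```

```text
(no output)
```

View pics/s11z.png

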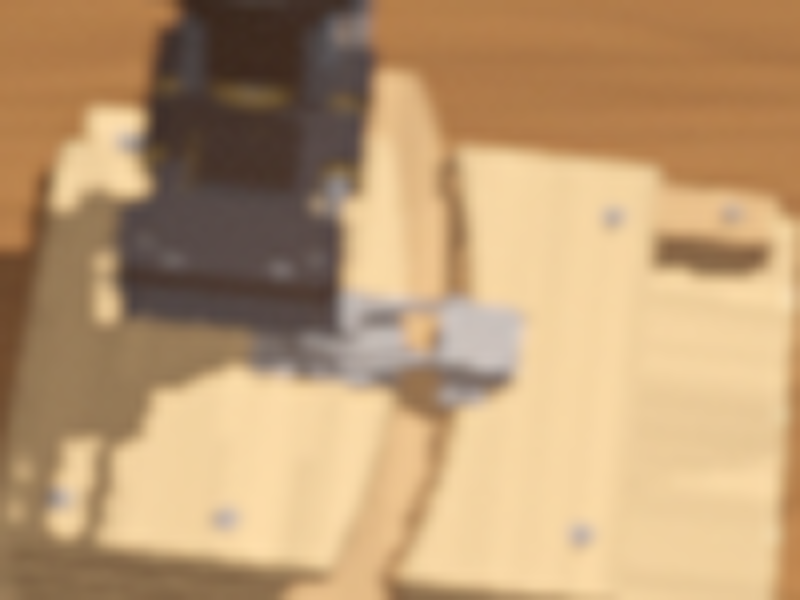

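>>> apply_moves(
  steps=[
    {"fingers":0,"slide":[0.0021,0,0.0012],"twist":0},
    {"fingers":0,"slide":[0.0021,0,0.0012],"twist":0},
    {"fingers":0,"slide":[0,0,0],"twist":0},
  ],
)

```text
clock: 19.27
eef_pos: [0.5607, 0.0216, 0.117]
tool_rot: [-0.465, -0.533, -0.465, 0.533]
force: [0.9, -0.2, -0.4]
gripper_width: 0.003
```

```bash
python3 st.py -30.7 0 116.5
```

```text
t 19.27 tcp form mm [-31.1088   0.1906 117.013 ] F form [-0.1076 -0.8962 -0.4267] w 0.003
to go tool mm [ 0.5127  0.1911 -0.409 ]
tool y vs form -y deg -0.04919578288664685 x.z -0.9999997407032066
```

>>> apply_moves(
  steps=[
    {"fingers":0,"slide":[0.0021,0,0.001],"twist":0},
    {"fingers":0,"slide":[0.0021,0,0.001],"twist":0},
    {"fingers":0,"slide":[0,0,0],"twist":0},
  ],
)

```text
clock: 19.52
eef_pos: [0.5603, 0.0198, 0.1127]
tool_rot: [-0.465, -0.533, -0.465, 0.533]
force: [0.5, 0.2, -0.3]
gripper_width: 0.005
```

```bash
python3 st.py -32.3 0 113.1
```

```text
t 19.52 tcp form mm [-32.9808   0.3176 112.7237] F form [ 0.3066 -0.4346 -0.3475] w 0.005
to go tool mm [-0.3768  0.3178 -0.6804]
tool y vs form -y deg -0.04285714908603569 x.z -0.9999997164307252
```

>>> apply_moves(
  steps=[
    {"fingers":0,"slide":[0.0021,0,0.0009],"twist":0},
    {"fingers":0,"slide":[0.0021,0,0.0008],"twist":0},
    {"fingers":0,"slide":[0,0,0],"twist":0},
  ],
)

```text
clock: 19.77
eef_pos: [0.56, 0.0183, 0.1085]
tool_rot: [-0.465, -0.533, -0.465, 0.533]
force: [0.4, -1.8, -0.3]
gripper_width: 0.011
```

```bash
python3 st.py -33.6 0 109.7
```

```text
t 19.77 tcp form mm [-34.5139   0.4106 108.4758] F form [-1.7728 -0.6426 -0.2643] w 0.011
to go tool mm [-1.2248  0.4102 -0.9133]
tool y vs form -y deg -0.04181056255444497 x.z -0.9999996210278874
```

>>> apply_moves(
  steps=[
    {"fingers":0,"slide":[0.0015,0,0],"twist":0},
    {"fingers":0,"slide":[0.0015,0,0],"twist":0},
    {"fingers":0,"slide":[0,0,0],"twist":0},
  ],
)

```text
clock: 20.02
eef_pos: [0.5601, 0.0185, 0.1057]
tool_rot: [-0.465, -0.533, -0.465, 0.533]
force: [0.8, 0.3, -0.4]
gripper_width: 0.002
```

>>> apply_moves(
  steps=[
    {"fingers":0,"slide":[0.001,0,0],"twist":0},
    {"fingers":0,"slide":[0.001,0,0],"twist":0},
    {"fingers":0,"slide":[0,0,0],"twist":0},
  ],
)

```text
clock: 20.27
eef_pos: [0.5602, 0.0185, 0.1038]
tool_rot: [-0.465, -0.533, -0.465, 0.533]
force: [1.1, 0.3, 0.8]
gripper_width: 0.002
```

>>> apply_moves(
  steps=[
    {"fingers":0,"slide":[0.0007,0,0],"twist":0},
    {"fingers":0,"slide":[0.0003,0,0],"twist":0},
    {"fingers":0,"slide":[0,0,0],"twist":0},
  ],
)

```text
clock: 20.52
eef_pos: [0.5603, 0.0185, 0.103]
tool_rot: [0.465, 0.533, 0.465, -0.533]
force: [0.1, -0.1, 1.0]
gripper_width: 0.006
```

>>> apply_moves(
  steps=[
    {"fingers":0,"slide":[0.0005,0,0],"twist":0},
    {"fingers":0,"slide":[0.0003,0,0],"twist":0},
    {"fingers":0,"slide":[0,0,0],"twist":0},
  ],
)

```text
clock: 20.77
eef_pos: [0.5603, 0.0184, 0.1023]
tool_rot: [0.465, 0.533, 0.465, -0.533]
force: [-0.4, 0.1, -0.5]
gripper_width: 0.006
```

>>> apply_moves(
  steps=[
    {"fingers":0,"slide":[0.0004,0,0],"twist":0},
    {"fingers":0,"slide":[0.0003,0,0],"twist":0},
    {"fingers":0,"slide":[0,0,0],"twist":0},
  ],
)

```text
clock: 21.02
eef_pos: [0.5603, 0.0184, 0.1022]
tool_rot: [0.465, 0.533, 0.465, -0.533]
force: [-1.2, -0.5, 4.6]
gripper_width: 0.007
```

>>> apply_moves(
  steps=[
    {"fingers":0,"slide":[0.0004,0,0],"twist":0},
    {"fingers":0,"slide":[0,0,0],"twist":0},
  ],
)

```text
clock: 21.18
eef_pos: [0.5604, 0.0184, 0.1022]
tool_rot: [0.465, 0.533, 0.465, -0.533]
force: [-3.3, -0.2, 6.9]
gripper_width: 0.006
```

>>> apply_moves(
  steps=[
    {"fingers":0,"slide":[0.0004,0,0],"twist":0},
    {"fingers":0,"slide":[0,0,0],"twist":0},
    {"fingers":0,"slide":[0,0,0],"twist":0},
  ],
)

```text
clock: 21.43
eef_pos: [0.5604, 0.0184, 0.1022]
tool_rot: [0.465, 0.533, 0.465, -0.533]
force: [-2.4, 0.0, 9.5]
gripper_width: 0.006
```

>>> apply_moves(
  steps=[
    {"fingers":0,"slide":[-0.005,0,0],"twist":0},
    {"fingers":0,"slide":[-0.02,0,0],"twist":0},
    {"fingers":0,"slide":[-0.04,0,0],"twist":0},
    {"fingers":0,"slide":[-0.04,0,0],"twist":0},
    {"fingers":0,"slide":[-0.01,-0.03,0],"twist":0},
    {"fingers":0,"slide":[0,-0.04,0],"twist":0},
    {"fingers":0,"slide":[0,-0.04,0],"twist":0},
    {"fingers":0,"slide":[0,-0.04,0],"twist":0},
    {"fingers":0,"slide":[0,0,0],"twist":0},
    {"fingers":0,"slide":[0,0,0],"twist":0},
  ],
)

```text
clock: 22.27
eef_pos: [0.4101, 0.0389, 0.2161]
tool_rot: [0.465, 0.533, 0.465, -0.532]
force: [1.0, 1.5, -0.3]
gripper_width: 0.005
```

```bash
python3 st.py; python3 - <<'E'
from h import *
s=save("scene","s12");t=save("top","t12")
cv2.imwrite("pics/s12z.png",cv2.resize(s["frame"][170:245,300:400,::-1],None,fx=8,fy=8,interpolation=cv2.INTER_CUBIC))
cv2.imwrite("pics/t12z.png",cv2.resize(t["frame"][150:222,245:345,::-1],None,fx=8,fy=8,interpolation=cv2.INTER_CUBIC))
E
```

```text
t 22.27 tcp form mm [-34.4517 151.7341 216.0893] F form [ 1.6167 -0.8094 -0.3377] w 0.005
tool y vs form -y deg -0.08784295835900567 x.z -0.9999994775245049
```

View pics/s12z.png

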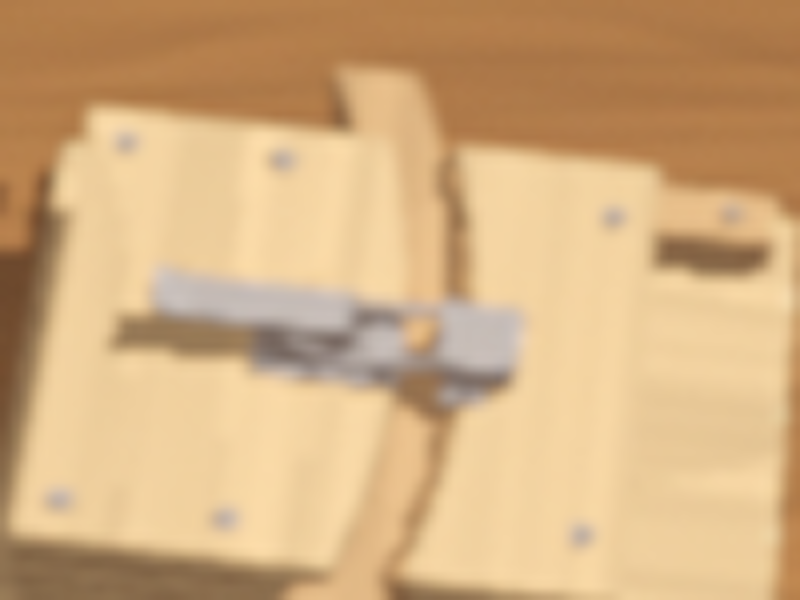

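View pics/t12z.png

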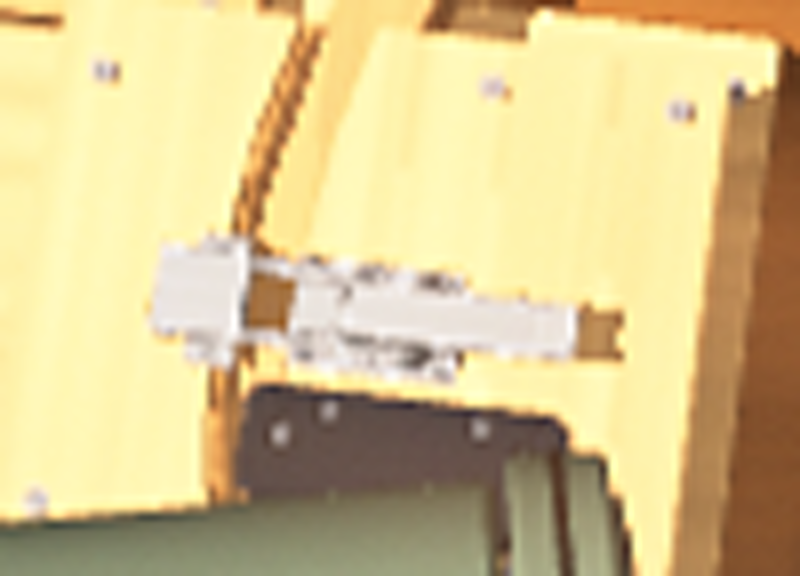

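```bash
python3 - <<'E'
from h import *
S8=lambda u,v:(300+u/8-.5,170+v/8-.5);T8=lambda u,v:(245+u/8-.5,150+v/8-.5)
s=ld("s12");t=ld("t12")
# screw centroids, subpixel
def blob(c,uv,rad=4):
    x,y=int(round(uv[0])),int(round(uv[1])); f=c["frame"][y-rad:y+rad+1,x-rad:x+rad+1].astype(np.uint8)
    h=cv2.cvtColor(f,cv2.COLOR_RGB2HSV)[...,1].astype(float); w=np.clip(np.median(h)-12-h,0,None)
    yy,xx=np.mgrid[-rad:rad+1,-rad:rad+1]; return (x+(w*xx).sum()/w.sum(),y+(w*yy).sum()/w.sum())
for nm,c0,pts in [("s3",ld("s3"),[(622,217),(590,535)]),("s12",s,[(613,217),(581,535)])]:
    print(nm,[w2f(onz(c0,[blob(c0,S8(*p))],.08)[0])*1000 for p in pts])
for nm,c0,pts in [("t3",ld("t3"),[(97,68),(27,495)]),("t12",t,[(106,70),(36,500)])]:
    print(nm,[w2f(onz(c0,[blob(c0,T8(*p))],.08)[0])*1000 for p in pts])
print([w2f(x)*1000 for x in onz(ld("s1"),[blob(ld("s1"),p) for p in [(383.5,197.5),(379.5,237.5)]],.08)])
print([w2f(x)*1000 for x in onz(ld("t1"),[blob(ld("t1"),p) for p in [(249.5,157.5),(240.2,211)]],.08)])
# deck outer edge in scene via gradient at several form-y
for tag in ("s1","s3","s12"):
    c0=ld(tag); g=cv2.cvtColor(c0["frame"],cv2.COLOR_RGB2GRAY).astype(np.float32)
    out=[]
    for y in (85,70):
        xs=np.arange(100,150,.5); uv=np.array([proj(c0,f2w([x/1000,y/1000,.08]))[0] for x in xs],np.float32)
        v=cv2.remap(g,uv[:,0].reshape(1,-1),uv[:,1].reshape(1,-1),cv2.INTER_LINEAR)[0]; v=cv2.GaussianBlur(v.reshape(1,-1),(0,0),2)[0]
        d=np.gradient(v); i=np.argsort(-abs(d))[:1]; out.append((y,xs[i],d[i]))
    print(tag,out)
# fixed deck -x edge check at -105
for tag in ("s1","s12"):
    c0=ld(tag); g=cv2.cvtColor(c0["frame"],cv2.COLOR_RGB2GRAY).astype(np.float32)
    for y in (-60,-20,20,60):
        xs=np.arange(-130,-80,.5); uv=np.array([proj(c0,f2w([x/1000,y/1000,.08]))[0] for x in xs],np.float32)
        v=cv2.remap(g,uv[:,0].reshape(1,-1),uv[:,1].reshape(1,-1),cv2.INTER_LINEAR)[0]; v=cv2.GaussianBlur(v.reshape(1,-1),(0,0),2)[0]
        d=np.gradient(v); i=np.argmax(abs(d)); print(tag,y,xs[i],d[i])
# plate end corners
print("plate outer", w2f(tri(t,T8(153,333),s,S8(522,315))[0])*1000, w2f(tri(t,T8(163,245),s,S8(515,380))[0])*1000)
for ang,pz in [(-.06,90)]:
    for y in (-14,14):
        d=np.array([np.cos(ang),np.sin(ang)]);n=np.array([-d[1],d[0]]);cc=np.array([-14.9,89.9])+80*d+7*n
        X=f2w(np.array([cc[0],y,cc[1]])/1000); print(cc,(proj(t,X)[0]-[245,150]+.5)*8,(proj(s,X)[0]-[300,170]+.5)*8)
for z in (.090,.094,.102):
  for nmL,c in [("home tip",(-67,0,z))]:
    X=f2w([-.067,.009,z]); X2=f2w([-.067,-.009,z]); print("lever tip",z,(proj(s,np.array([X,X2]))-[300,170]+.5)*8,(proj(t,np.array([X,X2]))-[245,150]+.5)*8)
E
```

```text
s3 [array([98.7255, 71.0907, 80.    ]), array([ 96.9142, -68.3868,  80.    ])]
s12 [array([95.4523, 71.118 , 80.    ]), array([ 94.197 , -69.0469,  80.    ])]
t3 [array([ 97.7762, -70.068 ,  80.    ]), array([98.3297, 69.8859, 80.    ])]
t12 [array([ 94.8788, -70.046 ,  80.    ]), array([94.2324, 71.8786, 80.    ])]
[array([116.4384,  71.1963,  80.    ]), array([115.8986, -69.6113,  80.    ])]
[array([115.5665, -70.1548,  80.    ]), array([117.132 ,  70.1616,  80.    ])]
s1 [(85, array([131.5]), array([-1.4288], dtype=float32)), (70, array([132.5]), array([-2.006], dtype=float32))]
s3 [(85, array([113.5]), array([-1.8862], dtype=float32)), (70, array([102.5]), array([3.013], dtype=float32))]
s12 [(85, array([110.5]), array([-1.6418], dtype=float32)), (70, array([109.]), array([-1.2683], dtype=float32))]
s1 -60 -106.0 6.1026535
s1 -20 -106.0 6.121376
s1 20 -106.5 5.64167
s1 60 -113.0 8.105072
s12 -60 -106.0 6.112961
s12 -20 -106.0 5.975891
s12 20 -106.5 5.68573
s12 60 -113.0 8.235107
plate outer [64.9789 14.667  90.5082] [ 65.4038 -13.6149  90.2308]
[65.3758 92.0903] [162.8457 242.6027] [515.4214 377.9254]
[65.3758 92.0903] [150.1927 329.9293] [522.1745 314.2265]
lever tip 0.09 [[157.4239 291.0093]
 [150.5762 331.3887]] [[573.2222 365.9281]
 [580.1732 309.5102]]
lever tip 0.094 [[157.2544 284.6362]
 [150.3906 325.0588]] [[573.2548 363.8288]
 [580.2347 307.182 ]]
lever tip 0.102 [[156.9133 271.8072]
 [150.017  312.316 ]] [[573.3209 359.5771]
 [580.3591 302.467 ]]
```

```bash
python3 - <<'E'
from h import *
a0=cv2.imread("pics/scene0.png");b=cv2.imread("pics/s12.png")
for n,(x0,y0,x1,y1) in dict(mallet=(430,125,475,195),chisel=(195,160,230,235),blank=(140,220,195,290),square=(440,215,520,265)).items():
    d=cv2.absdiff(a0[y0:y1,x0:x1],b[y0:y1,x0:x1]); print(n,d.max(),d.mean().round(2))
print(ticket.close_job())
E
```

```text
mallet 78 4.54
chisel 100 29.44
blank 4 1.03
square 4 1.07
the job is handed in; nothing more can be done
None
```

```bash
python3 - <<'E'
import cv2,numpy as np
a=cv2.imread("pics/scene0.png")[110:300,130:530];b=cv2.imread("pics/s12.png")[110:300,130:530]
cv2.imwrite("pics/cmp.png",cv2.resize(np.vstack([a,b]),None,fx=1.5,fy=1.5))
E
```

```text
(no output)
```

View pics/cmp.png

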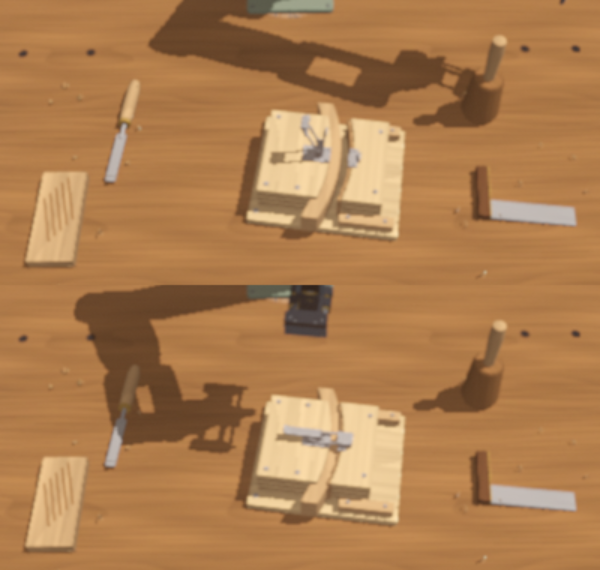

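The form is closed: the half is drawn in, the hook is behind the keeper's lip, the lever is home, and the arm is clear. The job was handed in at about 22 s; closing it gives no verdict.

**What I did**
- **Sliding half:** I pushed it up with shut fingers until the push rose from its 2.5 N drag to about 8 N, which bedded the cork. It sat roughly 4 mm out at that point.
- **Claw:** I pinched the plate at 3 N, swung it over the keeper and let go. Both views put the hook down behind the lip, with the lever still at about 1.6 rad.
- **Lever:** I followed it round its arc with about 1.5 to 3.5 N. It then went on by itself past centre, and I pressed it onto its stop with about 9.5 N.

**Last checks**
- The lever stopped firm at 102.2 mm over the bench, against 102 mm expected when home.
- The hook end of the claw lies where the home geometry puts it, within about 2 mm.
- The half's outer end measures about 109 to 111 mm, so it is about 0 to 1 mm from shut. That is only as good as the cameras, about 2 mm.
- The board and square look unchanged from the start. The mallet and chisel areas did change in the pictures, but by eye that is only the arm's shadow. I made that comparison after handing in.

**Two things did not quite agree**
- The peak lever force I read was about 3.5 N, slightly under the stated 4 to 12 N. I only read it at stops, and the pictures show the half was drawn in about 3 mm.
- My first height for the claw plate was about 12 mm too high. I measured it again before gripping.

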